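# Fetch a glass vial from under the weighing slab with a squeeze reacher

## Task

The pink glass vial has rolled under the stone weighing slab: take the orange reacher by its upright handle, slide its open jaws round the vial and squeeze the trigger until both jaws hold it, firmly enough not to slip but gently, since a hard squeeze cracks the glass. Draw the vial right out from under the slab in the closed jaws, without knocking the slab. Then let it go, stand the reacher upright on the bench with its trigger released, and lay the vial down on its side in the grey tray with your gripper without dropping it, leaving the other things where they are.

Things in the scene. Friction and masses are not known exactly. Their poses are not given: they have to be found in the camera images.
- vial: pink glass vial, white cap, 79 mm long, about 85 g. Glass body 44.4 mm in diameter, 60 mm long; cap 33 mm in diameter over the last 19 mm. It balances 36 mm from the base. It lies on its side (axis 22 mm up) and can roll. Origin: centre of the flat base; z axis from base to cap. At the start the cap points into the gap, its axis within 0.15 rad of the slab's x axis.
- vial_cap (a point): the centre of the top of the vial's cap, 79 mm from the base along the vial's axis.
- slab: weighing table, fixed: pale stone slab 190 mm (x) by 240 mm (y), 28 mm thick, underside 62 mm and top 90 mm above the bench. Origin: on the bench under its centre, z up. Four round feet, 31 mm across, centred at x = +-73, y = +-100 mm; open on all sides between them. On top a small balance with a beaker (up to 215 mm above the bench), leaving a bare strip of 44 mm along the -x edge.
- slab_mouth (a point): on the bench under the middle of the slab's -x edge, the side where the vial lies: the vial's base is 15 to 35 mm inside this edge and within 20 mm sideways of this point. Straight out from here the bench is free for about 0.23 m; then comes a blue glove box, 85 mm high. The slab's x axis points from here into the gap.
- reacher: the reacher, loose, 0.4 kg, standing upright on a flat black foot (83 x 56 mm, 9 mm thick, its rear end at x = -38 mm): it can be slid on the bench or lifted. Origin: underside of the foot, midway between palm grip and trigger; z up, x forward to the jaws. Its tube, head and jaws lie ahead of the foot, below z = 38 mm; a white glide under the head also rests on the bench.
- reacher_grip (a point): middle of the handle, 90 mm above the underside of the foot. The handle is two upright bars, squeezed together along the reacher's x: black palm grip behind (16 mm thick, 28 mm wide, rear face 30 mm behind this point) and orange trigger in front (12 mm thick, 24 mm wide, front face 30 mm ahead). Tops 118 mm above the bench; outer faces free from 45 mm up. 60 mm across released, 44 mm fully squeezed.
- reacher_bite (a point): the bite between the jaw pads, 142 mm ahead of the reacher's origin, 22 mm above the underside of its foot: bring the middle of the vial's glass body (30 mm from its base) here. On the vial the pads cover 124 to 156 mm ahead of the origin, 12 to 32 mm up; the yoke ends at 101 mm. Squeezed between evenly closing fingers, the reacher shifts about 4 mm forward as the trigger comes in.
- reacher_trigger (a joint): trigger travel, m: 0 released, 0.016 full. A spring opens it: it starts to move at 10 N, 15 N at the end, so 6 to 8 N holds and carries the tool with open jaws. The pads meet the vial at about 0.009 (13 to 15 N); then each jaw presses with about 0.35 N per further newton on the handle. From first touch to too hard it moves under 0.5 mm: squeeze by feel; 24 to 32 N holds well, the glass bears 9 N a jaw.
- reacher_jaw_l: the reacher's left jaw (its +y side). Origin: on its hinge axis, 92 mm ahead of the reacher's origin and 17 mm to the left, at the level of the foot's underside. The jaws swing evenly: released, the rubber pads stand 66 mm apart (59 mm at their rear ends, 74 mm at the tips, 92 mm over the outside), and they lie parallel on the 44 mm vial.
- reacher_jaw_r: the reacher's right jaw (its -y side), the mirror image of the left. Origin: on its hinge axis, 92 mm ahead of the reacher's origin and 17 mm to the right.
- free_spot (a point): a bare spot on the bench before the blue glove box (fixed, 85 mm high, its near left corner at world x = 0.42, y = -0.01), where the reacher can be stood with its origin here and its jaws pointing to the left (+y, within 0.1 rad). The bench from x = 0.38 to 0.5 m, y = 0.03 to 0.3 m, left of the glove box and before the slab, is bare once the reacher is taken up: the vial can be drawn on to there.
- tray: the grey open tray, loose, 450 g: 120 mm (x) by 170 mm (y) outside, 24 mm high, walls 4 mm and floor about 4 mm thick. Origin: centre of its underside, z up. It lies on the right of the bench.
- green_vial: bystander, to be left alone: a standing green glass vial with white cap (45 mm wide, 79 mm tall), on the mixer's base plate; origin at the centre of its underside.
- blue_pot: bystander, to be left alone: white sample pot with a blue screw lid (49 mm wide, 59 mm tall), on the mixer's base plate; origin at the centre of its underside.
- timer: bystander, to be left alone: small white square timer (63 x 63 x 20 mm), near the front edge on the right; origin at the centre of its underside.
- tape_roll: bystander, to be left alone: roll of pale masking tape lying flat (103 mm across, 19 mm high), by the centrifuge; origin at the centre of its underside.

How it is judged:
On the way, in this order (a step that is already met when the one before it is completed fails the run):
1. both jaws of the reacher squeeze the vial (over 2 N each) while its base is still under the slab (contact force between each of reacher_jaw_l, reacher_jaw_r and vial above 2 N and x of vial in the frame of slab above -0.095 m), for 0.2 s.
2. the vial is drawn out in the closed jaws until its base is 70 mm outside the slab's edge (contact force between each of reacher_jaw_l, reacher_jaw_r and vial above 0.5 N and x of vial in the frame of slab below -0.165 m), for 0.1 s.
At the end, for the whole second after the job is handed in: the vial lies on its side inside the tray (base and cap both within the tray's outline and less than 45 mm above its underside), at rest; the reacher stands upright on the bench (within 0.1 rad, foot less than 10 mm up) at rest with its trigger released (under 3 mm) (x of vial in the frame of tray between -0.06 and 0.06 m and y of vial in the frame of tray between -0.085 and 0.085 m and x of vial_cap in the frame of tray between -0.06 and 0.06 m and y of vial_cap in the frame of tray between -0.085 and 0.085 m and z of each of vial, vial_cap in the frame of tray below 0.045 m and linear speed of vial below 0.03 m/s and angle between reacher's own z axis and vertical below 0.1 rad and height (world z) of reacher below 0.01 m and linear speed of reacher below 0.02 m/s and value of joint reacher_trigger below 0.003 m); the robot touches nothing.
It fails at once if the glass is cracked: a jaw of the reacher presses on the vial with more than 9 N (contact force between any of reacher_jaw_l, reacher_jaw_r and vial above 9 N).
It fails at once if the weighing slab is knocked: the reacher, the fingers or the arm press on it with more than 12 N (contact force between any of reacher, the fingers, the arm and slab above 12 N).
It fails at once if the vial is dropped: it moves faster than 0.7 m/s while neither fingers nor jaws touch it (linear speed of vial above 0.7 m/s and contact force between each of the fingers, reacher_jaw_l, reacher_jaw_r and vial below 0.05 N).
It fails at once if another thing on the bench (green vial, blue-lidded pot, timer, tape) is shifted by more than 30 mm (distance of any of green_vial, blue_pot, timer, tape_roll from where it was at the start of the episode above 0.03 m).
It also fails if it takes over 72 s, if anything falls off the work surface, if the arm or the gripper's body presses on something with over 40 N, if the wrist force passes 120 N, or if a joint passes its speed limit or range.

## Robot

A 6-joint arm with a two-finger parallel gripper is mounted at the origin on a cart in front of the work surface, level with it; the furniture and walls round the work are solid. World frame = base frame: x ahead of the robot, y to its left, z up, the work surface at z = 0. Lengths are in m, angles in rad, forces in N, time in s.
With the tool pointing down it reaches from about 0.325 to 0.75 m from the base axis. Payload 7.6 kg.
Tool frame: the origin (TCP) lies midway between the tips of the shut fingers; the grasp point (between the pads) lies 19 mm behind it; y points along the fingers, z is the direction in which the jaws open and shut, and the axes are right-handed (so a half turn about y gives the same grasp; the last joint's range is limited). The gripper opens to 85 mm and grips with 20 to 120 N. Pads are 22 mm wide; open, the fingers measure 114 mm over their backs; the gripper's body (76 mm by 85 mm) begins 54 mm behind the grasp point. The pads swing forward as they close: fully open they stand 13 mm farther back than shut.
Start: joints at [-1.383, 0.052, 1.401, -0, 1.689, -0.07], TCP at [0.134, -0.508, 0.231] pointing down, gripper open.
Joint ranges: [-2.9, 2.9], [-0.91, 2.17], [0.12, 2.37], [-1.06, 4.2], [0.26, 2.73], [-2.93, 2.93]. Speed limits (rad/s): [2.57, 2.57, 3.01, 3.14, 3.14, 3.14].

## Interface

Orientations are given as a rotation vector (axis times angle).
In Python, from plant import env gives the robot as it stands.
- The arm moves only by the tool step_arm, never from a script. Its argument "plan" is a list of rows, each a list of 7 numbers: the shift along the tool's x, y, z in cm, then the turn, a rotation vector about the tool's x, y, z in rad, then the finger opening in cm, from 0 to 8.54. In form: [[tx, ty, tz, rx, ry, rz, hand], ...]. A call has 1 to 12 rows; each row is the pose to reach, as a shift and turn from the pose commanded when the call began, along the tool's axes at that moment; what a row does not reach only later rows make up. A row lasts 1/8 s, in which the tool goes at most 62.5 mm and 10.7 degrees, less where a joint would pass 70% of its speed; a pose out of reach is approached as far as the arm can. A call with a gripper value outside its range is refused whole. The fingers move at their own pace and stop on an object; the grip force is fixed at half the most. Time passes only in rows, so rows that repeat a pose let the fingers close. It gives the time, the measured TCP pose, the force and the opening at its end, in the units of the state.
- env.sense(): the state, without advancing time (a new reading comes with each control period).
- env.get_image(name): name is "scene" or "top" or "wrist"; returns (picture, depth): 384x512x3 uint8, red, green, blue; 384x512 float32, m along the optical axis (not along the pixel's ray), 0 where there is no reading.
- env.camera_model(name): a dict with "intrinsics" (3x3 intrinsics, pixels), "k1" (the pictures are not rectified: a ray, as slopes to the right and down, at radius r is drawn at 1 + k1 r^2 times it, then the intrinsics apply), "extrinsics" (4x4, takes a point from camera to world coordinates); the wrist camera has in their place "mount" (4x4, takes a point from camera to tool coordinates, whose origin is the TCP and whose axes are the tool frame's). Camera axes: x right, y up, looking along -z (the intrinsics and any distortion apply to the point x, -y, -z); pixel columns grow to the right and rows downward; lengths in m; the calibration is good to about 2 mm. A picture is of the moment at which its call begins: read the wrist's pose just before it. camera_model takes no time and is no camera call.
- env.close_job(): hands the job in, once; it reports no verdict.
The state is a dict: "clock": time; "qpos": joint angles; "joint_vel": joint speeds; "joint_torque": joint torques, N m; "eef_pos": TCP position; "eef_rot": TCP orientation; "ft_force": force on the tool from outside, world axes, zero at the start; "wrist_torque": the same for the moment, N m; "grip_width": finger opening in m.
Only numpy, scipy, OpenCV 4.12 (cv2) and the standard library are available. Lean on these libraries where they do the work, as an engineer would, in place of code of your own. Each camera call takes 0.05 s, during which the arm holds its last target. There are 200 camera calls.

## Working session

There is one attempt and no reset: what is moved stays moved. The work goes in short steps, Python scripts to look and compute and a tool call to move; the robot and the scene stay as the last step left them, time stands still between calls to the robot, and variables do not carry over. Pictures are saved under pics/ and viewed, about 8 in all and at most 12, crops included, and the job is handed in when it is done.

Besides the shell and the picture viewer there is one more tool, called after "Call:" as name([rows], argument=value, ...), one row to a line, values as JSON. step_arm: Moves the arm, as the interface text tells. Its arguments: {"type":"object","properties":{"plan":{"type":"array"}},"required":["plan"]}

```bash
ls; mkdir -p pics
cat > h.py <<'E'
import numpy as np, cv2
from scipy.spatial.transform import Rotation as R
from plant import env
def cam(name, s=None):
    m=env.camera_model(name); K=np.array(m["intrinsics"]); k1=m["k1"]
    if name=="wrist":
        T=np.eye(4);T[:3,:3]=R.from_rotvec(s["eef_rot"]).as_matrix();T[:3,3]=s["eef_pos"]; E=T@np.array(m["mount"])
    else: E=np.array(m["extrinsics"])
    return K,k1,E
def ray(c,u,v):
    K,k1,E=c
    p=cv2.undistortPoints(np.array([[[u,v]]],float),K,np.array([k1,0,0,0,0.]))[0,0]
    return E[:3,3],E[:3,:3]@np.array([p[0],-p[1],-1])
def onplane(c,u,v,z):
    o,d=ray(c,u,v); return o+d*(z-o[2])/d[2]
def ondepth(c,u,v,dep):
    o,d=ray(c,u,v); return o+d*dep
def cloud(c,dep):
    K,k1,E=c
    h,w=dep.shape; g=np.stack(np.meshgrid(np.arange(w),np.arange(h)),-1).reshape(-1,1,2).astype(float)
    p=cv2.undistortPoints(g,K,np.array([k1,0,0,0,0.]))[:,0]
    P=np.c_[p[:,0],-p[:,1],-np.ones(len(p))]*dep.reshape(-1,1)
    return (P@E[:3,:3].T+E[:3,3]).reshape(h,w,3)
def save(n,im): cv2.imwrite("pics/"+n,cv2.cvtColor(im,cv2.COLOR_RGB2BGR))
E
python3 - <<'E'
from h import *
s=env.sense(); print({k:np.round(v,3) for k,v in s.items()})
for n in("scene","top"):
    im,d=env.get_image(n); save(n+"0.png",im); np.save(n+"0.npy",d); np.save(n+"0i.npy",im)
    print(n,np.round(cam(n)[2],3).tolist())
    c=cam(n)
print(env.camera_model("wrist"))
print(R.from_rotvec(s["eef_rot"]).as_matrix().round(3))
E
```

```text
pics
{'clock': np.float64(0.0), 'qpos': array([-1.383,  0.053,  1.402,  0.   ,  1.689, -0.07 ]), 'joint_vel': array([-0.   ,  0.001,  0.002, -0.   , -0.001,  0.   ]), 'joint_torque': array([ 1.0000e-03, -3.8167e+01, -3.6019e+01, -0.0000e+00,  6.0000e-03,
       -0.0000e+00]), 'eef_pos': array([ 0.134, -0.507,  0.23 ]), 'eef_rot': array([-0.27 ,  2.086, -2.082]), 'ft_force': array([ 1.031,  0.392, -0.399]), 'wrist_torque': array([-0.   ,  0.062,  0.   ]), 'grip_width': np.float64(0.085)}
scene [[0.099, 0.52, -0.849, -0.632], [-0.995, 0.065, -0.076, -0.197], [0.016, 0.852, 0.524, 0.815], [0.0, 0.0, 0.0, 1.0]]
top [[0.004, 0.995, -0.097, 0.41], [-1.0, 0.005, 0.011, -0.079], [0.011, 0.097, 0.995, 1.244], [0.0, 0.0, 0.0, 1.0]]
{'intrinsics': array([[274.92956596,   0.        , 253.43088292],
       [  0.        , 274.92956596, 188.98648596],
       [  0.        ,   0.        ,   1.        ]]), 'k1': -0.05904068299634019, 'mount': array([[-4.44771353e-04, -9.50521218e-01, -3.10659325e-01,
        -8.06891453e-02],
       [ 2.30519260e-04,  3.10659250e-01, -9.50521319e-01,
        -1.41678557e-01],
       [ 9.99999875e-01, -4.94377610e-04,  8.09411131e-05,
         2.47806936e-04],
       [ 0.00000000e+00,  0.00000000e+00,  0.00000000e+00,
         1.00000000e+00]])}
[[-0.967 -0.     0.255]
 [-0.255  0.002 -0.967]
 [-0.    -1.    -0.002]]
```

View pics/top0.png

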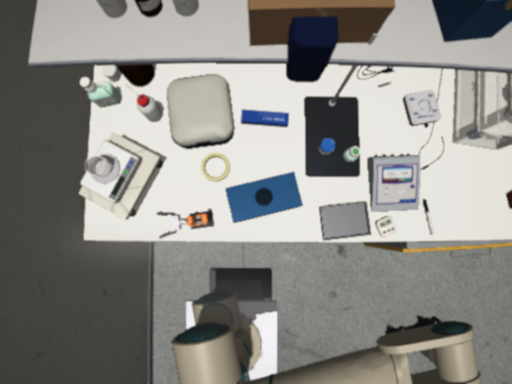

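View pics/scene0.png

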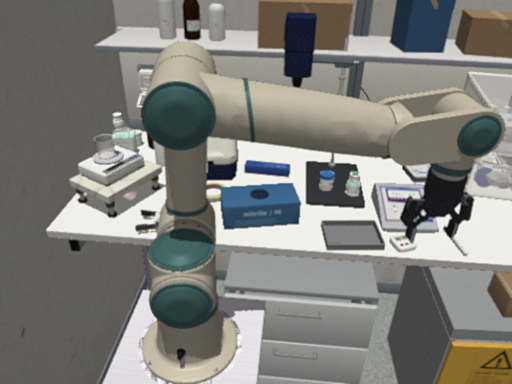

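Run:
```python
from h import *
im=np.load("top0i.npy");d=np.load("top0.npy");c=cam("top");P=cloud(c,d)
# slab: height mask
m=((abs(P[...,2]-.09)<.012)&(P[...,1]>.1)).astype(np.uint8); m[:,:70]=0;m[:120]=0;m[:,185:]=0
n,l,st,_=cv2.connectedComponentsWithStats(m);k=1+np.argmax(st[1:,4]);print(st[k])
ys,xs=np.where(m>0); pts=P[ys,xs,:2].astype(np.float32)
hm=((P[...,2]>.075)&(P[...,1]>.1));hm[:, :70]=0;hm[:120]=0;hm[:,185:]=0;hm[225:]=0
ys,xs=np.where(hm)
w=np.array([onplane(c,a,b,.09)[:2] for a,b in zip(xs,ys)if P[b,a,2]<.105]).astype(np.float32)
r=cv2.minAreaRect(w);print("slab",r,cv2.boxPoints(r).round(3).tolist())
hsv=cv2.cvtColor(im,cv2.COLOR_RGB2HSV)
o=(hsv[...,0]<14)&(hsv[...,1]>150)&(hsv[...,2]>120);o[:190]=0;o[240:]=0;o[:,250:]=0
ys,xs=np.where(o);print("orange",xs.min(),xs.max(),ys.min(),ys.max());print(np.median(P[ys,xs],0).round(3), P[ys,xs].min(0).round(3),P[ys,xs].max(0).round(3))
t=(abs(im.astype(int)-100).max(2)<30);t[:195]=0;t[242:]=0;t[:,:315]=0;t[:,374:]=0
ys,xs=np.where(t);w=np.array([onplane(c,a,b,.012)[:2] for a,b in zip(xs,ys)]).astype(np.float32);r=cv2.minAreaRect(w);print("tray",r)
cv2.imwrite("pics/crop1.png",cv2.cvtColor(np.hstack([cv2.resize(im[125:245,75:225],None,fx=5,fy=5,interpolation=2)]),4))
```

```text
[  78  132   82   88 1856]
slab ((0.5931179523468018, 0.35399696230888367), (0.3927825689315796, 0.35925227403640747), 89.74214172363281) [[0.4129999876022339, 0.15800000727176666], [0.7720000147819519, 0.15700000524520874], [0.7739999890327454, 0.550000011920929], [0.414000004529953, 0.5509999990463257]]
orange 187 207 213 224
[0.438 0.095 0.116] [0.419 0.074 0.003] [0.458 0.152 0.124]
tray ((0.44394010305404663, -0.41276854276657104), (0.1341993361711502, 0.19862116873264313), 8.31024169921875)
```

View pics/crop1.png

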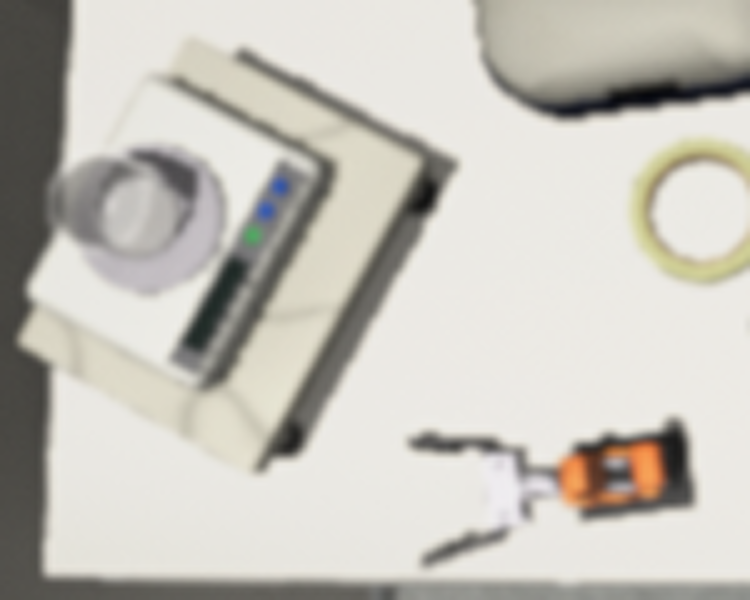

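Run:
```python
from h import *
c=cam("top")
f=lambda x,y,z:onplane(c,(x+.5)/5-.5+75,(y+.5)/5-.5+125,z)[:2].round(4)
C=[f(*p,.09) for p in((258,470),(425,160),(190,40),(18,340))]
print(C,[np.linalg.norm(C[i]-C[(i+1)%4]).round(3) for i in range(4)])
mid=(C[0]+C[1])/2; e=C[1]-C[0]; a=np.arctan2(e[1],e[0]);print("mouth",mid,"e ang",a, "xslab",a+np.pi/2)
e2=C[2]-C[1];e3=C[3]-C[0];print(np.arctan2(e2[1],e2[0]),np.arctan2(e3[1],e3[0]))
print("tips",f(412,440,.022),f(424,562,.022)); print("head",f(505,488,.035))
print("orange ends",f(560,480,.118),f(665,465,.118)); print("foot rear",f(682,425,.009),f(692,503,.009))
P=cloud(c,np.load("top0.npy"))
print(P[213:225:3,184:216:2,2].round(3))
```

```text
[array([0.4346, 0.3447]), array([0.6433, 0.2387]), array([0.7271, 0.4054]), array([0.5205, 0.5152])] [np.float64(0.234), np.float64(0.187), np.float64(0.234), np.float64(0.191)]
mouth [0.53895 0.2917 ] e ang -0.46995245476636976 xslab 1.1008438720285267
1.1049914824060267 1.1041035175561156
tips [0.4579 0.2602] [0.3731 0.2495]
head [0.4248 0.1908]
orange ends [0.4292 0.1368] [0.4392 0.0693]
foot rear [0.4702 0.0721] [0.4155 0.0643]
[[-0.002  0.001  0.     0.007  0.004  0.007  0.011  0.008  0.006  0.01
   0.116  0.007  0.01   0.007  0.001  0.005]
 [ 0.001 -0.002  0.038  0.119  0.042  0.037  0.031  0.016  0.037  0.122
   0.119  0.12   0.055  0.005  0.006 -0.001]
 [-0.003  0.034  0.042  0.118  0.098  0.062  0.014  0.018  0.013  0.124
   0.121  0.12   0.071  0.014  0.009  0.002]
 [ 0.031  0.031  0.042  0.116  0.103  0.067  0.031  0.038  0.036  0.116
   0.121  0.085  0.065  0.013  0.009 -0.002]]
```

Run:
```python
from h import *
im=np.load("scene0i.npy");d=np.load("scene0.npy");c=cam("scene")
print(c[0][0,0],c[1])
hsv=cv2.cvtColor(im,cv2.COLOR_RGB2HSV)
m=((hsv[...,0]>150)|(hsv[...,0]<5))&(hsv[...,1]>40);m[:160]=0;m[235:]=0;m[:,180:]=0;m[:,60:70]=0
ys,xs=np.where(m);print([(x,y,hsv[y,x].tolist()) for x,y in zip(xs,ys)][:60])
cv2.imwrite("pics/crop2.png",cv2.cvtColor(cv2.resize(im[140:240,60:190],None,fx=6,fy=6,interpolation=2),4))
```

```text
434.2250447761813 -0.03284685024130519
[]
```

View pics/crop2.png

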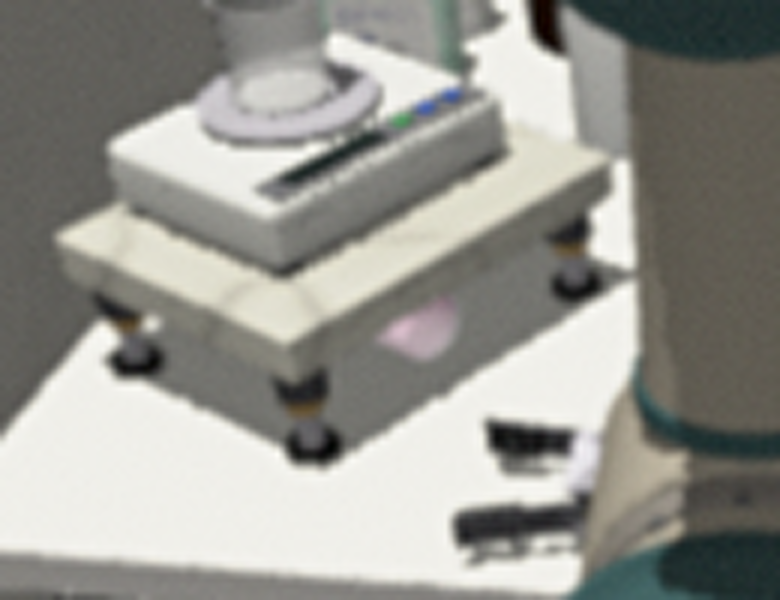

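Run:
```python
from h import *
c=cam("scene")
g=lambda x,y:((x+.5)/6-.5+60,(y+.5)/6-.5+140)
M=np.array([.539,.292]);a=1.103;Rm=np.array([[np.cos(a),np.sin(a)],[-np.sin(a),np.cos(a)]])
for n,x,y,z in(("bottom",432,362,0),("right",461,318,.022),("left",380,340,.01),("corner near bottom edge",300,372,.062),("far",608,190,.062),("tipA",485,435,.03),("tipB",455,528,.03)):
    p=onplane(c,*g(x,y),z)[:2];print(n,p.round(4),"slabmouth frame",(Rm@(p-M)).round(4))
```

```text
bottom [0.5492 0.3246] slabmouth frame [0.0337 0.0056]
right [0.5629 0.3095] slabmouth frame [ 0.0264 -0.0135]
left [0.5529 0.3549] slabmouth frame [0.0624 0.016 ]
corner near bottom edge [0.4418 0.3496] slabmouth frame [0.0076 0.1128]
far [0.6475 0.2447] slabmouth frame [ 0.0067 -0.1182]
tipA [0.4422 0.2548] slabmouth frame [-0.0768  0.0696]
tipB [0.3626 0.244 ] slabmouth frame [-0.1224  0.1358]
```

Call:
step_arm([
  [-5.2,-1.2,-2.2,0,-0.17,0,8.5],
  [-10.3,-2.3,-4.4,0,-0.34,0,8.5],
  [-15.5,-3.5,-6.6,0,-0.51,0,8.5],
  [-20.7,-4.7,-8.9,0,-0.68,0,8.5],
  [-25.8,-5.8,-11.1,0,-0.85,0,8.5],
  [-31,-7,-13.3,0,-1.02,0,8.5],
  [-33,-7,-18,0,-1.19,0,8.5],
  [-35,-7,-22.6,0,-1.36,0,8.5],
  [-37.2,-7,-27.2,0,-1.53,0,8.5],
  [-39.3,-7,-31.8,0,-1.7,0,8.5],
  [-41.4,-7,-36.5,0,-1.87,0,8.5],
  [-43.5,-7,-41.1,0,-2.04,0,8.5],
])

```text
clock: 1.6
eef_pos: [0.4496, 0.0024, 0.301]
eef_rot: [-1.47, 0.655, -0.655]
ft_force: [1.4, -0.5, -0.2]
grip_width: 0.085
```

Call:
step_arm([
  [-0.7,0,0.7,0,-0.18,0,8.5],
  [-1.4,0,1.4,0,-0.36,0,8.5],
  [-2.1,0,2.1,0,-0.54,0,8.5],
  [-2.8,0,2.9,0,-0.72,0,8.5],
  [-3.5,0,3.6,0,-0.9,0,8.5],
  [-4.2,0,4.3,0,-1.08,0,8.5],
  [-4.9,0,5,0,-1.26,0,8.5],
  [-5.6,0,5.8,0,-1.44,0,8.5],
  [-6.3,0,6.5,0,-1.62,0,8.5],
  [-7,0,7.2,0,-1.8,0,8.5],
  [-8,0,8.6,0,-1.94,0,8.5],
  [-8,0,8.6,0,-1.94,0,8.5],
])

```text
clock: 3.1
eef_pos: [0.4607, 0.1181, 0.3007]
eef_rot: [-1.397, -0.852, 0.854]
ft_force: [-0.2, -0.8, -0.8]
grip_width: 0.085
```

Run:
```python
from h import *
s=env.sense();T=R.from_rotvec(s["eef_rot"]).as_matrix();print(T.round(3),s["eef_pos"],s["qpos"].round(2))
print(T.T@(np.array([.499,.212,.14])-s["eef_pos"]))
```

```text
[[ 0.457 -0.001 -0.89 ]
 [ 0.89  -0.     0.457]
 [-0.001 -1.     0.001]] [0.46066593 0.11810321 0.30072644] [ 0.17 -0.09  1.41 -0.    1.83 -2.49]
[0.10116112 0.1606567  0.00865736]
```

Call:
step_arm([
  [1.5,2,0.1,0,0,-0.16,8.5],
  [3,4,0.2,0,0,-0.32,8.5],
  [5,7,0.4,0,0,-0.48,8.5],
  [7,10,0.6,0,0,-0.64,8.5],
  [9,13,0.8,0,0,-0.8,8.5],
  [10,16,0.9,0,0,-0.8,8.5],
  [10,16,0.9,0,0,-0.8,8.5],
])

```text
clock: 3.98
eef_pos: [0.4957, 0.2186, 0.147]
eef_rot: [-0.932, -1.258, 0.236]
ft_force: [-0.7, 0.1, 0.6]
grip_width: 0.0851
```

Run:
```python
from h import *
s=env.sense();im,d=env.get_image("wrist");c=cam("wrist",s);save("w1.png",im);np.savez("w1.npz",im=im,d=d,K=c[0],E=c[2])
T=R.from_rotvec(s["eef_rot"]).as_matrix();print(T.round(3),s["eef_pos"],s["qpos"].round(2));print(c[2].round(3))
```

```text
[[ 0.338  0.324 -0.883]
 [ 0.623  0.627  0.469]
 [ 0.706 -0.709  0.01 ]] [0.49574458 0.218619   0.14704915] [ 0.01 -0.16  1.95  0.79  1.07 -2.92]
[[-0.884 -0.22  -0.414  0.423]
 [ 0.468 -0.396 -0.79   0.079]
 [ 0.01  -0.891  0.453  0.191]
 [ 0.     0.     0.     1.   ]]
```

View pics/w1.png

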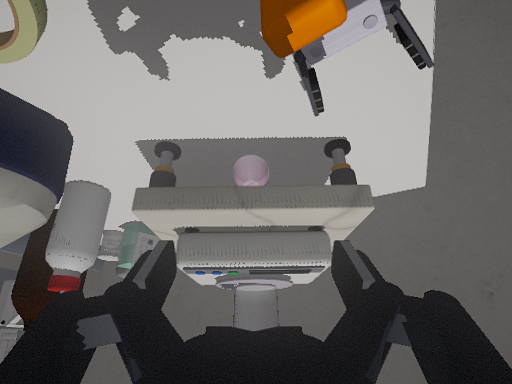

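Run:
```python
from h import *
z=np.load("w1.npz");im=z["im"];c=(z["K"],-0.05904068,z["E"])
hsv=cv2.cvtColor(im,cv2.COLOR_RGB2HSV)
m=(hsv[...,0]>150)&(hsv[...,1]>25);m[:130]=0;m[190:]=0;m[:,:220]=0;m[:,290:]=0
for y in range(150,192,2):
    xs=np.where(m[y])[0]; print(y,(xs.min(),xs.max()) if len(xs) else None,end="; ")
M=np.array([.539,.292]);a=1.103;Rm=np.array([[np.cos(a),np.sin(a)],[-np.sin(a),np.cos(a)]])
def sh(n,u,v,h):
    p=onplane(c,u,v,h);print(n,p[:2].round(4),(Rm@(p[:2]-M)).round(4))
print()
sh("edgeL",134,187,.062);sh("edgeR",371,186,.062);sh("footA",168,150,0.0);sh("footB",337,147,0.);
sh("base bottom",251,155,0);sh("base ctr",251,173,.022);sh("l",233,172,.022);sh("r",269,172,.022)
sh("topedgeL",134,208,.09);sh("topedgeR",372,208,.09)
sh("tipIn",320,112,.03);sh("tipout",430,65,.03)
sh("orange top front",345,18,.118)
print(z["d"][173,251],z["d"][100:215:6,251].round(3))
cv2.imwrite("pics/w1c.png",cv2.cvtColor(cv2.resize(im[125:215,190:310],None,fx=6,fy=6,interpolation=2)[::-1,::-1],4))
```

```text
150 None; 152 None; 154 None; 156 None; 158 (np.int64(244), np.int64(256)); 160 (np.int64(240), np.int64(261)); 162 (np.int64(238), np.int64(263)); 164 (np.int64(236), np.int64(264)); 166 (np.int64(235), np.int64(266)); 168 (np.int64(235), np.int64(266)); 170 (np.int64(234), np.int64(267)); 172 (np.int64(234), np.int64(267)); 174 (np.int64(234), np.int64(267)); 176 (np.int64(235), np.int64(267)); 178 (np.int64(235), np.int64(267)); 180 (np.int64(235), np.int64(266)); 182 (np.int64(235), np.int64(266)); 184 (np.int64(237), np.int64(264)); 186 (np.int64(238), np.int64(257)); 188 None; 190 None; 
edgeL [0.6455 0.2408] [ 0.0023 -0.1181]
edgeR [0.4314 0.3568] [0.0093 0.1252]
footA [0.6387 0.2713] [ 0.0265 -0.0983]
footB [0.4588 0.3628] [0.027  0.1035]
base bottom [0.5567 0.3288] [0.0409 0.0008]
base ctr [0.5598 0.3343] [0.0471 0.0005]
l [0.5777 0.3217] [ 0.044  -0.0212]
r [0.5396 0.3427] [0.0455 0.0223]
topedgeL [0.6318 0.2356] [-0.0085 -0.1083]
topedgeR [0.4346 0.3458] [0.001  0.1175]
tipIn [0.4544 0.2608] [-0.066   0.0615]
tipout [0.3712 0.2498] [-0.1133  0.1308]
orange top front [0.4211 0.129 ] [-0.1986  0.0318]
0.32115674 [0.259 0.264 0.272 0.281 0.289 0.298 0.305 0.316 0.328 0.335 0.33  0.327
 0.322 0.32  0.315 0.273 0.271 0.267 0.264 0.275]
```

View pics/w1c.png

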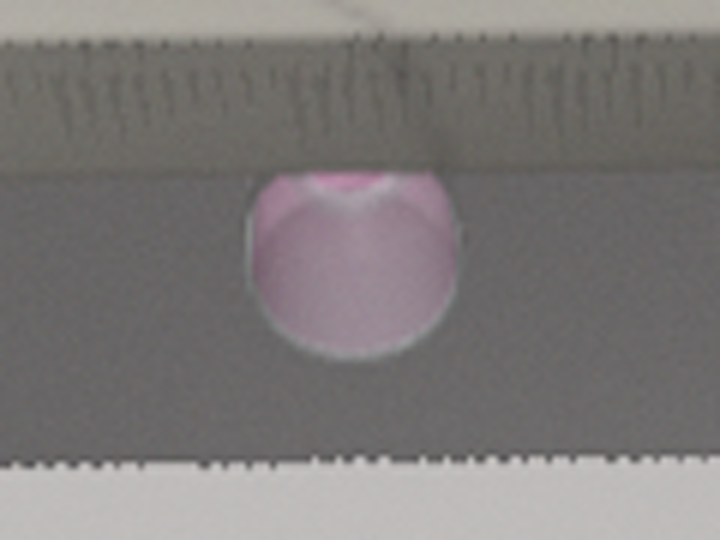

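```bash
cat >> h.py <<'E'
def tool(yaw,tilt=0):
    z=np.array([np.cos(yaw),np.sin(yaw),0]);y=np.array([0,0,-1.]);x=np.cross(y,z)
    return np.c_[x,y,z]@R.from_rotvec([0,0,-tilt]).as_matrix()
def rows(s,wps):
    T0=R.from_rotvec(s["eef_rot"]).as_matrix();p0=np.array(s["eef_pos"])
    for p,yaw,tilt,h in wps:
        t=T0.T@(np.array(p)-p0)*100; r=R.from_matrix(T0.T@tool(yaw,tilt)).as_rotvec()
        print([float(round(v,2)) for v in t]+[float(round(v,3)) for v in r]+[h])
E
python3 - <<'E'
from h import *
s=env.sense()
rows(s,[((.486,.2,.19),2.67,.62,8.5),((.476,.18,.23),2.67,.45,8.5),((.466,.16,.26),2.67,.27,8.5),((.455,.14,.26),2.67,.1,8.5),((.44,.12,.26),2.6,0,8.5),((.437,.105,.25),2.42,0,8.5),((.437,.105,.25),2.24,0,8.5),((.437,.105,.24),2.06,0,8.5),((.437,.105,.23),1.88,0,8.5),((.437,.105,.23),1.716,0,8.5),((.437,.105,.23),1.716,0,8.5)])
E
```

```text
[1.37, -4.4, 0.11, 0.005, -0.016, 0.165, 8.5]
[2.62, -8.81, 0.09, 0.004, -0.017, 0.335, 8.5]
[3.16, -12.51, 0.05, 0.002, -0.017, 0.515, 8.5]
[1.54, -14.12, 0.09, 0.001, -0.017, 0.685, 8.5]
[-0.2, -15.87, 0.48, -0.028, 0.049, 0.785, 8.5]
[-1.95, -16.2, 0.03, -0.098, 0.219, 0.781, 8.5]
[-1.95, -16.2, 0.03, -0.169, 0.39, 0.772, 8.5]
[-2.65, -15.49, 0.03, -0.239, 0.56, 0.76, 8.5]
[-3.36, -14.78, 0.02, -0.31, 0.731, 0.742, 8.5]
[-3.36, -14.78, 0.02, -0.373, 0.885, 0.723, 8.5]
[-3.36, -14.78, 0.02, -0.373, 0.885, 0.723, 8.5]
```

Call:
step_arm([
  [1.37,-4.4,0.11,0.005,-0.016,0.165,8.5],
  [2.62,-8.81,0.09,0.004,-0.017,0.335,8.5],
  [3.16,-12.51,0.05,0.002,-0.017,0.515,8.5],
  [1.54,-14.12,0.09,0.001,-0.017,0.685,8.5],
  [-0.2,-15.87,0.48,-0.028,0.049,0.785,8.5],
  [-1.95,-16.2,0.03,-0.098,0.219,0.781,8.5],
  [-1.95,-16.2,0.03,-0.169,0.39,0.772,8.5],
  [-2.65,-15.49,0.03,-0.239,0.56,0.76,8.5],
  [-3.36,-14.78,0.02,-0.31,0.731,0.742,8.5],
  [-3.36,-14.78,0.02,-0.373,0.885,0.723,8.5],
  [-3.36,-14.78,0.02,-0.373,0.885,0.723,8.5],
])

```text
clock: 5.4
eef_pos: [0.4376, 0.1048, 0.2318]
eef_rot: [-1.568, -0.118, 0.112]
ft_force: [0.2, 0.4, -0.2]
grip_width: 0.085
```

Run:
```python
from h import *
s=env.sense();im,d=env.get_image("wrist");c=cam("wrist",s);save("w2.png",im);np.savez("w2.npz",im=im,d=d,K=c[0],E=c[2])
T=R.from_rotvec(s["eef_rot"]).as_matrix();print(T.round(3),s["eef_pos"],s["qpos"].round(2))
hsv=cv2.cvtColor(im,cv2.COLOR_RGB2HSV);P=cloud(c,d)
o=(hsv[...,0]<16)&(hsv[...,1]>150)&(hsv[...,2]>100)&(P[...,2]>.105)&(P[...,2]<.135)
n,l,st,ce=cv2.connectedComponentsWithStats(o.astype(np.uint8))
for i in range(1,n):
    if st[i,4]>40:
        ys,xs=np.where(l==i);w=np.array([onplane(c,a,b,.118)[:2] for a,b in zip(xs,ys)]).astype(np.float32);print(st[i],ce[i],cv2.minAreaRect(w),np.median(P[l==i],0))
```

```text
[[ 0.989  0.004 -0.146]
 [ 0.146 -0.     0.989]
 [ 0.004 -1.    -0.001]] [0.43755681 0.10480674 0.23179477] [ 0.15 -0.17  1.61 -0.    1.69 -1.56]
[223 166  17  29 334] [230.54191617 180.08083832] ((0.4371226131916046, 0.0825563296675682), (0.028457123786211014, 0.015725234523415565), 7.447981357574463) [0.43721129 0.08135683 0.11830733]
[272 168  13  24 198] [276.82828283 178.82828283] ((0.4298527240753174, 0.1275608390569687), (0.023379527032375336, 0.01157061755657196), 9.589038848876953) [0.42921274 0.12644332 0.11645656]
```

View pics/w2.png

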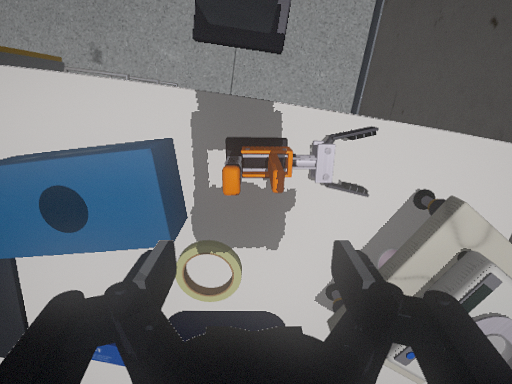

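Run:
```python
from h import *
rows(env.sense(),[((.4337,.104,.18),1.72,0,8.5),((.4337,.104,.12),1.72,0,8.5),((.4337,.104,.07),1.72,0,8.5)])
```

```text
[-0.42, 5.16, -0.03, 0.001, -0.001, 0.004, 8.5]
[-0.44, 11.16, -0.03, 0.001, -0.001, 0.004, 8.5]
[-0.46, 16.16, -0.02, 0.001, -0.001, 0.004, 8.5]
```

Now descend and close to just touch (6.2 cm).

Call:
step_arm([
  [-0.42,5.1,0,0,0,0,8.5],
  [-0.44,11.1,0,0,0,0,8.5],
  [-0.45,16.1,0,0,0,0,8.5],
  [-0.45,16.1,0,0,0,0,7.5],
  [-0.45,16.1,0,0,0,0,6.5],
  [-0.45,16.1,0,0,0,0,6.2],
  [-0.45,16.1,0,0,0,0,6.2],
])

```text
clock: 6.32
eef_pos: [0.4339, 0.1047, 0.0707]
eef_rot: [-1.568, -0.119, 0.112]
ft_force: [0.3, 0.1, -0.5]
grip_width: 0.0623
```

Call:
step_arm([
  [0,0,0,0,0,0,6.1],
  [0,0,0,0,0,0,6.05],
  [0,0,0,0,0,0,6.0],
  [0,0,0,0,0,0,6.0],
])

```text
clock: 6.82
eef_pos: [0.4334, 0.1043, 0.0695]
eef_rot: [-1.569, -0.117, 0.113]
ft_force: [0.8, -4.5, 5.7]
grip_width: 0.0602
```

Call:
step_arm([
  [0,0,0,0,0,0,5.95],
  [0,0,0,0,0,0,5.95],
])

```text
clock: 7.08
eef_pos: [0.4335, 0.1043, 0.0696]
eef_rot: [-1.569, -0.117, 0.113]
ft_force: [1.1, -5.0, 5.9]
grip_width: 0.06
```

Call:
step_arm([
  [0,0,0,0,0,0,5.9],
  [0,0,0,0,0,0,5.9],
])

```text
clock: 7.32
eef_pos: [0.4335, 0.1042, 0.0697]
eef_rot: [-1.569, -0.117, 0.113]
ft_force: [0.6, -7.1, 6.8]
grip_width: 0.0593
```

Call:
step_arm([
  [0,0,0,0,0,0,5.85],
  [0,0,0,0,0,0,5.85],
])

```text
clock: 7.58
eef_pos: [0.4336, 0.1041, 0.0698]
eef_rot: [-1.569, -0.117, 0.113]
ft_force: [0.3, -6.6, 8.1]
grip_width: 0.0588
```

Call:
step_arm([
  [0,-0.1,-0.1,0,0,0,6.1],
  [0,-0.2,-0.2,0,0,0,6.1],
  [0,-0.2,-0.2,0,0,0,6.0],
  [0,-0.2,-0.2,0,0,0,6.0],
])

```text
clock: 8.07
eef_pos: [0.4329, 0.1028, 0.0706]
eef_rot: [-1.568, -0.115, 0.115]
ft_force: [-1.1, 0.9, -0.2]
grip_width: 0.0596
```

Call:
step_arm([
  [0,0,0,0,0,0,5.9],
  [0,0,0,0,0,0,5.9],
  [0,0,0,0,0,0,5.9],
])

```text
clock: 8.45
eef_pos: [0.4331, 0.1026, 0.0709]
eef_rot: [-1.568, -0.116, 0.114]
ft_force: [-2.0, 0.1, 0.4]
grip_width: 0.0589
```

Call:
step_arm([
  [0,0,0,0,0,0,5.8],
  [0,0,0,0,0,0,5.8],
])

```text
clock: 8.7
eef_pos: [0.4333, 0.1023, 0.0711]
eef_rot: [-1.569, -0.116, 0.114]
ft_force: [-2.2, -3.1, 3.0]
grip_width: 0.058
```

```bash
cat > rd.py <<'E'
from h import *
a=[]
for i in range(5):
    env.get_image("top"); s=env.sense(); a.append(np.r_[s["grip_width"]*1000,s["ft_force"],s["wrist_torque"],s["clock"]])
a=np.array(a);print(a[:,0].round(2),a.mean(0).round(2),s["eef_pos"].round(4))
E
python3 rd.py
```

```text
[57.94 58.21 58.26 58.6  58.25] [58.25 -1.74 -3.3   3.09 -0.25  0.48  0.19  8.85] [0.4334 0.1024 0.0711]
```

Call:
step_arm([
  [0,0,0,0,0,0,5.6],
  [0,0,0,0,0,0,5.4],
  [0,0,0,0,0,0,5.4],
])

```text
clock: 9.32
eef_pos: [0.4341, 0.1022, 0.0719]
eef_rot: [-1.569, -0.118, 0.112]
ft_force: [-0.4, -6.1, 6.4]
grip_width: 0.054
```

```bash
python3 rd.py;python3 - <<'E'
from h import *
s=env.sense();im,d=env.get_image("wrist");c=cam("wrist",s);save("w3.png",im)
hsv=cv2.cvtColor(im,cv2.COLOR_RGB2HSV)
o=(hsv[...,0]<16)&(hsv[...,1]>150)&(hsv[...,2]>90)
o[:100]=0
cv2.imwrite("pics/w3c.png",cv2.cvtColor(cv2.resize(im[150:384,130:400],None,fx=2.5,fy=2.5),4))
E
```

```text
[54.11 54.14 54.37 54.48 54.16] [54.25 -0.35 -5.82  6.05 -0.5   0.26  0.12  9.48] [0.4341 0.1022 0.0718]
```

View pics/w3c.png

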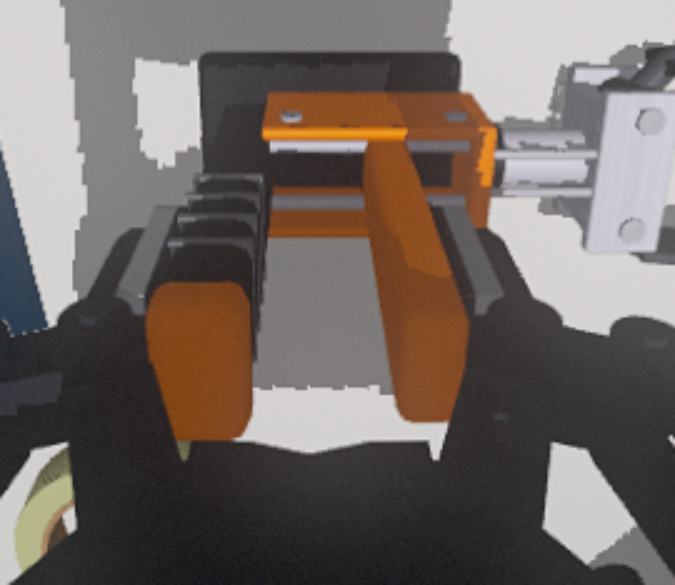

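Call:
step_arm([
  [0,0,0,0,0,0,5.8],
  [0,0,0,0,0,0,6.2],
  [0,0,0,0,0,0,6.4],
  [0,0,0,0,0,0,6.4],
])

```text
clock: 10.12
eef_pos: [0.4331, 0.1027, 0.0708]
eef_rot: [-1.568, -0.116, 0.114]
ft_force: [-0.4, 0.4, 0.9]
grip_width: 0.0642
```

```bash
python3 rd.py
```

```text
[64.22 63.96 64.01 64.32 63.99] [ 6.410e+01 -2.200e-01  4.000e-02 -2.000e-02  2.000e-02 -1.000e-02
 -0.000e+00  1.028e+01] [0.4332 0.1026 0.0709]
```

Call:
step_arm([
  [0,0,0,0,0,0,6.1],
  [0,0,0,0,0,0,5.9],
  [0,0,0,0,0,0,5.9],
  [0,0,0,0,0,0,5.9],
])

```text
clock: 10.88
eef_pos: [0.4335, 0.1023, 0.0713]
eef_rot: [-1.569, -0.116, 0.113]
ft_force: [-0.5, -3.7, 4.4]
grip_width: 0.059
```

```bash
python3 rd.py
```

```text
[58.86 59.24 59.18 59.33 59.1 ] [59.14 -0.31 -4.89  5.42 -0.48  0.21  0.09 11.02] [0.4335 0.1023 0.0713]
```

```bash
cat > rw.py <<'E'
from h import *
import sys
a=[]
for i in range(int(sys.argv[1])):
    env.get_image("top"); s=env.sense(); a.append(np.r_[s["grip_width"]*1000,s["ft_force"]])
a=np.array(a);w=a[:,0];print("w %.3f +- %.3f std %.2f"%(w.mean(),w.std()/len(w)**.5,w.std()),a[:,1:].mean(0).round(1),s["eef_pos"].round(4),s["clock"])
E
python3 rw.py 12
```

```text
w 59.162 +- 0.051 std 0.18 [-0.6 -5.   4.8] [0.4334 0.1023 0.0712] 11.725
```

Call:
step_arm([
  [0,0,0,0,0,0,6.3],
  [0,0,0,0,0,0,6.3],
  [0,0,0,0,0,0,6.3],
])

```text
clock: 12.1
eef_pos: [0.433, 0.1028, 0.0707]
eef_rot: [-1.568, -0.116, 0.114]
ft_force: [0.3, -0.7, -0.3]
grip_width: 0.0631
```

```bash
python3 rw.py 12
```

```text
w 62.960 +- 0.048 std 0.17 [ 0.3 -0.  -0.1] [0.4332 0.1026 0.071 ] 12.7
```

Call:
step_arm([
  [0,0,0,0,0,0,6.1],
  [0,0,0,0,0,0,6.0],
  [0,0,0,0,0,0,5.97],
  [0,0,0,0,0,0,5.97],
  [0,-0.05,0,0,0,0,5.97],
  [0,-0.05,0,0,0,0,5.97],
])

```text
clock: 13.45
eef_pos: [0.433, 0.1027, 0.0712]
eef_rot: [-1.568, -0.116, 0.114]
ft_force: [-0.2, -0.7, -1.0]
grip_width: 0.0594
```

```bash
python3 rw.py 4
python3 - <<'E'
from h import *
s=env.sense();z=s["eef_pos"][2]
n=9
rows(s,[((.4335+.0225*i/n,.103+.03*i/n,z),1.722-.622*i/n,0,5.97) for i in range(1,n+1)])
E
```

```text
w 59.840 +- 0.045 std 0.09 [ 0.4 -0.8 -2.3] [0.433  0.1027 0.0712] 13.65
[0.35, 0.0, 0.32, 0.0, 0.064, 0.001, 5.97]
[0.64, 0.0, 0.61, 0.0, 0.133, 0.001, 5.97]
[0.94, 0.0, 0.9, 0.0, 0.203, 0.001, 5.97]
[1.24, 0.0, 1.2, 0.0, 0.272, 0.001, 5.97]
[1.53, 0.0, 1.49, 0.0, 0.341, 0.001, 5.97]
[1.83, 0.0, 1.78, 0.0, 0.41, 0.001, 5.97]
[2.12, 0.0, 2.07, 0.0, 0.479, 0.001, 5.97]
[2.42, 0.0, 2.37, -0.0, 0.548, 0.001, 5.97]
[2.72, 0.0, 2.66, -0.0, 0.617, 0.001, 5.97]
```

Call:
step_arm([
  [0.35,0,0.32,0,0.064,0,5.97],
  [0.64,0,0.61,0,0.133,0,5.97],
  [0.94,0,0.9,0,0.203,0,5.97],
  [1.24,0,1.2,0,0.272,0,5.97],
  [1.53,0,1.49,0,0.341,0,5.97],
  [1.83,0,1.78,0,0.41,0,5.97],
  [2.12,0,2.07,0,0.479,0,5.97],
  [2.42,0,2.37,0,0.548,0,5.97],
  [2.72,0,2.66,0,0.617,0,5.97],
  [2.72,0,2.66,0,0.617,0,5.97],
  [2.72,0,2.66,0,0.617,0,5.97],
])

```text
clock: 15.02
eef_pos: [0.4564, 0.133, 0.0724]
eef_rot: [-1.539, 0.367, -0.37]
ft_force: [-2.3, -1.7, 5.0]
grip_width: 0.06
```

Run:
```python
from h import *
s=env.sense();im,d=env.get_image("wrist");c=cam("wrist",s);save("w4.png",im);np.savez("w4.npz",im=im,d=d,K=c[0],E=c[2])
T=R.from_rotvec(s["eef_rot"]).as_matrix();print(np.arctan2(T[1,2],T[0,2]),T[2].round(4),s["eef_pos"],s["ft_force"].round(1),s["grip_width"],s["qpos"].round(2))
```

```text
1.100315994637558 [ 1.7e-03 -1.0e+00  7.0e-04] [0.45642692 0.1330457  0.07243352] [-2.3 -1.7  5. ] 0.06004059857738188 [ 0.21  0.03  1.75 -0.    1.36 -0.89]
```

View pics/w4.png

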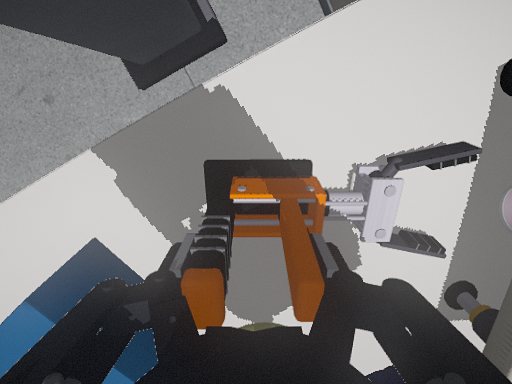

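Run:
```python
from h import *
z=np.load("w4.npz");im=z["im"];c=(z["K"],-0.05904068,z["E"]);P=cloud(c,z["d"])
p0=np.array([.4564,.1330]);a=1.1003;Rm=np.array([[np.cos(a),np.sin(a)],[-np.sin(a),np.cos(a)]])
f=lambda u,v,h:(Rm@(onplane(c,u,v,h)[:2]-p0)).round(4)
print("tips",f(481,149,.032),f(445,253,.032),"depth",P[152,472],P[246,438])
print("foot corners",f(205,160,.009),f(311,160,.009)); print("head",f(366,168,.036),f(405,180,.036),f(364,240,.036),f(395,243,.036))
print("slabfoot",f(460,293,0.),P[290,460])
hsv=cv2.cvtColor(im,cv2.COLOR_RGB2HSV)
m=(hsv[...,0]>150)&(hsv[...,1]>25)&(hsv[...,2]>60);m[:150]=0;m[260:]=0;m[:,:470]=0
ys,xs=np.where(m);print(len(xs),xs.min(),ys.min(),ys.max())
for x in range(xs.min(),512,2):
    q=np.where(m[:,x])[0]; print(x,q.min(),q.max(),end=";")
print("base left edge",f(xs.min(),int(ys[xs==xs.min()].mean()),.0),f(xs.min(),int(ys[xs==xs.min()].mean()),.022))
```

```text
tips [0.159  0.0487] [ 0.1509 -0.0335] depth [0.4805901  0.28571851 0.03866397] [0.54949945 0.25056256 0.02766638]
foot corners [-0.0362  0.035 ] [0.0444 0.035 ]
head [0.0762 0.0355] [0.1048 0.0272] [ 0.0819 -0.0188] [ 0.1059 -0.0217]
slabfoot [ 0.2051 -0.0996] [0.62483403 0.26745705 0.00821446]
10 505 209 226
505 209 209;Traceback (most recent call last):
  File "<stdin>", line 12, in <module>
    return umr_minimum(a, axis, None, out, keepdims, initial, where)
ValueError: zero-size array to reduction operation minimum which has no identity
```

Run:
```python
from h import *
def g(fn,p0,a):
    z=np.load(fn);c=(z["K"],-0.05904068,z["E"]);P=cloud(c,z["d"]);Rm=np.array([[np.cos(a),np.sin(a)],[-np.sin(a),np.cos(a)]])
    return z["im"],P,lambda u,v,h:(Rm@(onplane(c,u,v,h)[:2]-p0)).round(4), (P[...,:2]-p0)@Rm.T
for fn,p0,a in(("w2.npz",np.array([.4337,.104]),1.722),("w4.npz",np.array([.4564,.1330]),1.1003)):
    im,P,f,L=g(fn,p0,a); 
    if fn=="w2.npz": print("foot",f(225,138,.009),f(287,138,.009),"tips",f(377,129,.032),f(367,194,.032),"head",f(318,138,.036),f(334,183,.036))
    hsv=cv2.cvtColor(im,cv2.COLOR_RGB2HSV)
    o=(hsv[...,0]<16)&(hsv[...,1]>130)&(hsv[...,2]>60)
    for lo,hi,name in((.112,.126,"tops"),(.02,.05,"frame")):
        m=o&(P[...,2]>lo)&(P[...,2]<hi)&(abs(L[...,0])<.08)&(abs(L[...,1])<.05)
        q=L[m];print(name,m.sum(),np.percentile(q,[2,50,98],axis=0).round(4).tolist())
        for s in(q[:,0]<0,q[:,0]>0): print("   ",np.percentile(q[s],[3,97],axis=0).round(4).tolist())
    k=(im.max(2)<60)&(P[...,2]>.004)&(P[...,2]<.014)&(abs(L[...,0])<.06)&(abs(L[...,1])<.05)
    print("foot black",np.percentile(L[k],[2,98],axis=0).round(4).tolist())
```

```text
foot [-0.0373  0.0256] [0.0445 0.0252] tips [0.1531 0.0397] [ 0.1509 -0.0455] head [0.0792 0.0289] [ 0.1039 -0.0288]
tops 597 [[-0.0299, -0.0134], [-0.0155, -0.0004], [0.0288, 0.0126]]
    [[-0.03, -0.0141], [-0.0139, 0.0127]]
    [[0.0183, -0.0117], [0.0289, 0.0092]]
frame 460 [[-0.0141, -0.0176], [0.0207, 0.0091], [0.0473, 0.0147]]
    [[-0.0147, -0.0178], [-0.0004, 0.0148]]
    [[0.002, -0.0165], [0.0472, 0.0146]]
foot black [[-0.0365, 0.0006], [0.0385, 0.0252]]
tops 3424 [[-0.0279, -0.0142], [-0.0153, 0.0025], [0.0286, 0.0108]]
    [[-0.028, -0.014], [-0.0129, 0.0108]]
    [[0.0186, -0.0128], [0.0291, 0.0084]]
frame 2732 [[-0.0134, -0.0114], [0.018, 0.0189], [0.0471, 0.0234]]
    [[-0.0146, -0.0119], [-0.0004, 0.0234]]
    [[0.0016, -0.0105], [0.0469, 0.0233]]
foot black [[-0.0365, 0.0074], [0.0229, 0.0351]]
```

Call:
step_arm([
  [0,-0.05,0,0,0,0,6.1],
  [0,-0.05,0,0,0,0,6.4],
  [0,-0.05,0,0,0,0,6.4],
  [0,-0.05,0,0,0,0,6.4],
])

```text
clock: 15.58
eef_pos: [0.4562, 0.1329, 0.0719]
eef_rot: [-1.539, 0.368, -0.37]
ft_force: [0.3, -0.5, 0.8]
grip_width: 0.0639
```

```bash
cat > rp.py <<'E'
from h import *
s=env.sense();im,d=env.get_image("wrist");c=cam("wrist",s);np.savez("last.npz",im=im,d=d,K=c[0],E=c[2])
T=R.from_rotvec(s["eef_rot"]).as_matrix();a=np.arctan2(T[1,2],T[0,2]);p0=s["eef_pos"][:2]
print("yaw",a.round(4),T[2].round(4),s["eef_pos"].round(4),s["ft_force"].round(1),s["grip_width"].round(4),s["clock"])
P=cloud(c,d);Rm=np.array([[np.cos(a),np.sin(a)],[-np.sin(a),np.cos(a)]]);L=(P[...,:2]-p0)@Rm.T
hsv=cv2.cvtColor(im,cv2.COLOR_RGB2HSV)
o=(hsv[...,0]<16)&(hsv[...,1]>130)&(hsv[...,2]>60)
for lo,hi,n in((.112,.126,"tops"),(.02,.05,"frame")):
    q=L[o&(P[...,2]>lo)&(P[...,2]<hi)&(abs(L[...,0])<.08)&(abs(L[...,1])<.06)]
    for nm,k in(("rear",q[:,0]<0),("front",q[:,0]>0)):
        if k.sum()>20:
            e=np.percentile(q[k],[3,97],axis=0).round(4);print(n,nm,"x",e[:,0],"y",e[:,1])
    if n=="frame" and len(q)>50:  # left edge line -> yaw
        b=np.arange(-.012,.045,.004);t=[(x+.002,np.percentile(q[(q[:,0]>=x)&(q[:,0]<x+.004),1],97)) for x in b if ((q[:,0]>=x)&(q[:,0]<x+.004)).sum()>5]
        print("rel yaw",np.polyfit(*np.array(t).T,1)[0].round(3))
k=(im.max(2)<60)&(P[...,2]>.004)&(P[...,2]<.014)&(abs(L[...,0])<.06)&(abs(L[...,1])<.06)
if k.sum(): print("foot left edge",np.percentile(L[k],97,axis=0).round(4), "->lat",(np.percentile(L[k][:,1],97)-.026).round(4))
E
python3 rp.py
```

```text
Traceback (most recent call last):
  File "rp.py", line 4, in <module>
    print("yaw",a.round(4),T[2].round(4),s["eef_pos"].round(4),s["ft_force"].round(1),s["grip_width"].round(4),s["clock"])
                                                                                      ^^^^^^^^^^^^^^^^^^^^^
AttributeError: 'float' object has no attribute 'round'
```

```bash
sed -i 's/s\["grip_width"\].round(4)/round(float(s["grip_width"]),4)/' rp.py; python3 rp.py
```

```text
yaw 1.1002 [ 1.1e-03 -1.0e+00  3.0e-04] [0.4562 0.1329 0.0719] [ 0.8 -0.7  0. ] 0.0643 15.625
tops rear x [-0.0288 -0.0128] y [-0.0036  0.0231]
tops front x [0.0188 0.0294] y [-0.0011  0.0202]
frame rear x [-0.0143 -0.0005] y [-0.0076  0.0257]
frame front x [0.0016 0.0473] y [-0.0068  0.0256]
rel yaw -0.009
foot left edge [0.024  0.0358] ->lat 0.0098
```

Call:
step_arm([
  [-0.5,0,0,0,0,0,6.4],
  [-0.97,0,0,0,0.009,0,6.3],
  [-0.97,0,0,0,0.009,0,6.1],
  [-0.97,0,0,0,0.009,0,6.0],
  [-0.97,0,0,0,0.009,0,5.95],
  [-0.97,0,0,0,0.009,0,5.93],
  [-0.97,-0.1,0,0,0.009,0,5.93],
  [-0.97,-0.2,0,0,0.009,0,5.93],
  [-0.97,-0.3,0,0,0.009,0,5.93],
  [-0.97,-0.4,0,0,0.009,0,5.93],
  [-0.97,-0.4,0,0,0.009,0,5.93],
])

```text
clock: 17.05
eef_pos: [0.4476, 0.1372, 0.076]
eef_rot: [-1.538, 0.375, -0.377]
ft_force: [0.5, -0.5, -4.3]
grip_width: 0.0592
```

```bash
python3 rp.py
```

```text
yaw 1.0912 [ 1.4e-03 -1.0e+00  4.0e-04] [0.4476 0.1372 0.076 ] [ 0.5 -0.5 -4.3] 0.0592 17.05
tops rear x [-0.0282 -0.0128] y [-0.0128  0.0128]
tops front x [0.0188 0.0294] y [-0.0103  0.0104]
frame rear x [-0.0146 -0.0005] y [-0.018   0.0157]
frame front x [0.0016 0.047 ] y [-0.0163  0.0159]
rel yaw 0.006
foot left edge [0.0161 0.0262] ->lat 0.0002
```

Call:
step_arm([
  [0.25,0,-0.1,0,-0.001,0,5.93],
  [0.5,0,-0.25,0,-0.002,0,5.93],
  [0.75,0.05,-0.4,0,-0.003,0,5.93],
  [1.03,0.1,-0.55,0,-0.004,0,5.93],
  [1.0,0.1,0.5,0,-0.004,0,5.93],
  [1.0,0.1,1.5,0,-0.004,0,5.93],
  [1.0,0.1,2.5,0,-0.004,0,5.93],
  [0.98,0.1,3.5,0,-0.004,0,5.93],
  [0.97,0.1,4.4,0,-0.004,0,5.93],
  [0.97,0.1,4.4,0,-0.004,0,5.93],
  [0.97,0.1,4.4,0,-0.004,0,5.93],
])

```text
clock: 18.48
eef_pos: [0.4764, 0.1717, 0.0749]
eef_rot: [-1.539, 0.372, -0.374]
ft_force: [-0.4, -0.2, -4.3]
grip_width: 0.0597
```

```bash
python3 rp.py
python3 - <<'E'
from h import *
z=np.load("last.npz");save("w5.png",z["im"])
E
```

```text
yaw 1.0952 [ 0.0011 -1.     -0.    ] [0.4764 0.1717 0.0749] [-0.4 -0.2 -4.3] 0.0597 18.475
tops rear x [-0.0282 -0.0128] y [-0.0131  0.0128]
tops front x [0.0188 0.0295] y [-0.0106  0.0103]
frame rear x [-0.0146 -0.0005] y [-0.0181  0.0155]
frame front x [0.0016 0.0469] y [-0.0168  0.0157]
rel yaw 0.004
foot left edge [0.0143 0.0256] ->lat -0.0004
```

View pics/w5.png

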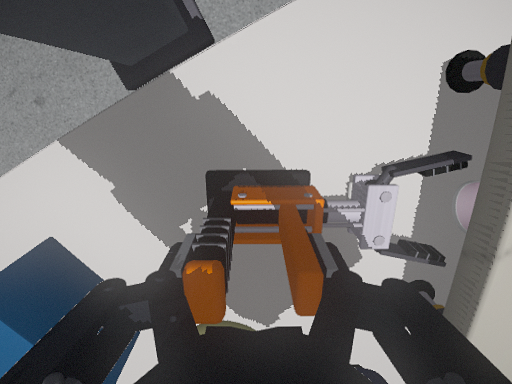

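Run:
```python
from h import *
z=np.load("last.npz");im=z["im"];c=(z["K"],-0.05904068,z["E"])
p0=np.array([.4764,.1717]);a=1.0952;Rm=np.array([[np.cos(a),np.sin(a)],[-np.sin(a),np.cos(a)]])
f=lambda u,v,h:(Rm@(onplane(c,u,v,h)[:2]-p0)).round(4)
hsv=cv2.cvtColor(im,cv2.COLOR_RGB2HSV)
m=((hsv[...,0]>140)&(hsv[...,1]>18)&(hsv[...,2]>100));m[:165]=0;m[250:]=0;m[:,:445]=0;m[:,484:]=0
for x in range(452,484,2):
    q=np.where(m[:,x])[0]
    if len(q): print(x,q.min(),q.max(),f(x,q.min(),.022),f(x,q.max(),.022))
print("bottom",f(456,205,0))
print("slabfeet",f(465,72,.0),f(427,291,.0))
print("tips", f(471,155,.034),f(445,264,.034))
```

```text
458 197 215 [0.1601 0.0088] [ 0.1638 -0.0065]
460 192 221 [0.1607 0.0129] [ 0.1669 -0.0118]
462 190 224 [0.162  0.0145] [ 0.1694 -0.0145]
464 187 227 [0.1631 0.017 ] [ 0.1718 -0.0172]
466 186 228 [0.1645 0.0178] [ 0.1738 -0.0181]
468 185 225 [0.166  0.0186] [ 0.1749 -0.0155]
470 184 218 [0.1675 0.0194] [ 0.175  -0.0093]
472 184 211 [0.1692 0.0194] [ 0.1751 -0.0032]
474 183 203 [0.1707 0.0202] [0.175  0.0037]
476 183 196 [0.1723 0.0202] [0.1752 0.0096]
478 183 188 [0.174  0.0202] [0.1751 0.0162]
bottom [ 0.1781 -0.0067]
slabfeet [0.1615 0.1019] [ 0.1711 -0.0974]
tips [0.1526 0.0443] [ 0.1536 -0.0438]
```

Call:
step_arm([
  [0,0,0.6,0,0,0,5.93],
  [0,0,1.4,0,0,0,5.93],
  [0,0,2.2,0,0,0,5.93],
  [0,0,3.0,0,0,0,5.93],
  [0,0,3.8,0,0,0,5.93],
  [0,0,4.5,0,0,0,5.93],
  [0,0,5.2,0,0,0,5.93],
  [0,0,5.7,0,0,0,5.93],
  [0,0.1,5.7,0,0,0,5.93],
  [0,0.2,5.7,0,0,0,5.93],
  [0,0.25,5.7,0,0,0,5.93],
  [0,0.25,5.7,0,0,0,5.93],
])

```text
clock: 20.02
eef_pos: [0.5026, 0.2224, 0.0727]
eef_rot: [-1.538, 0.372, -0.374]
ft_force: [-1.0, -0.9, -3.5]
grip_width: 0.0593
```

```bash
python3 rp.py; python3 rw.py 4
python3 - <<'E'
from h import *
z=np.load("last.npz");save("w6.png",z["im"])
E
```

```text
yaw 1.095 [ 1.4e-03 -1.0e+00  5.0e-04] [0.5026 0.2224 0.0727] [-1.  -0.9 -3.5] 0.0593 20.025
tops rear x [-0.0283 -0.0128] y [-0.0131  0.0129]
tops front x [0.0188 0.0295] y [-0.0107  0.0102]
frame rear x [-0.0146 -0.0005] y [-0.0179  0.0155]
frame front x [0.0016 0.0469] y [-0.0171  0.0157]
rel yaw 0.004
foot left edge [0.0018 0.0255] ->lat -0.0005
w 59.424 +- 0.027 std 0.05 [-0.8 -0.6 -2.8] [0.5027 0.2225 0.0727] 20.275
```

Call:
step_arm([
  [0,0,0,0,0,0,5.75],
  [0,0,0,0,0,0,5.55],
  [0,0,0,0,0,0,5.35],
  [0,0,0,0,0,0,5.2],
  [0,0,0,0,0,0,5.2],
])

```text
clock: 20.9
eef_pos: [0.5031, 0.2222, 0.0738]
eef_rot: [-1.538, 0.371, -0.375]
ft_force: [-3.4, -6.1, 6.8]
grip_width: 0.0524
```

```bash
python3 rw.py 6
```

```text
w 52.331 +- 0.070 std 0.17 [-3.1 -5.2  6.8] [0.5031 0.2221 0.0738] 21.2
```

Call:
step_arm([
  [0,0,0,0,0,0,5.15],
  [0,0,0,0,0,0,5.15],
])

```text
clock: 21.45
eef_pos: [0.5031, 0.2221, 0.0739]
eef_rot: [-1.539, 0.371, -0.375]
ft_force: [-4.2, -6.8, 7.4]
grip_width: 0.0517
```

```bash
python3 rw.py 6
```

```text
w 51.796 +- 0.039 std 0.10 [-3.4 -6.   7.5] [0.5032 0.2221 0.0739] 21.75
```

Call:
step_arm([
  [0,0,0,0,0,0,5.12],
  [0,0,0,0,0,0,5.1],
  [0,0,0,0,0,0,5.1],
])

```text
clock: 22.12
eef_pos: [0.5032, 0.2221, 0.0739]
eef_rot: [-1.539, 0.371, -0.375]
ft_force: [-4.3, -5.8, 7.9]
grip_width: 0.0512
```

```bash
python3 rw.py 10
```

```text
w 51.340 +- 0.063 std 0.20 [-3.9 -5.9  8. ] [0.5032 0.2221 0.074 ] 22.625
```

Call:
step_arm([
  [0,0,0,0,0,0,5.08],
  [0,0,0,0,0,0,5.08],
])

```text
clock: 22.88
eef_pos: [0.5032, 0.2221, 0.074]
eef_rot: [-1.539, 0.371, -0.376]
ft_force: [-2.4, -6.2, 8.1]
grip_width: 0.0512
```

```bash
python3 rw.py 10
```

```text
w 51.137 +- 0.052 std 0.17 [-3.8 -5.9  8.6] [0.5032 0.2221 0.074 ] 23.375
```

Call:
step_arm([
  [0,0,0,0,0,0,5.06],
  [0,0,0,0,0,0,5.06],
])

```text
clock: 23.62
eef_pos: [0.5032, 0.222, 0.074]
eef_rot: [-1.539, 0.371, -0.376]
ft_force: [-4.2, -6.8, 8.6]
grip_width: 0.0509
```

```bash
python3 rw.py 8
```

```text
w 50.935 +- 0.046 std 0.13 [-3.3 -6.3  8.7] [0.5032 0.222  0.074 ] 24.025
```

Call:
step_arm([
  [0,0,0,0,0,0,5.04],
  [0,0,0,0,0,0,5.04],
])

```text
clock: 24.28
eef_pos: [0.5032, 0.222, 0.0741]
eef_rot: [-1.539, 0.371, -0.376]
ft_force: [-3.9, -5.9, 8.9]
grip_width: 0.0508
```

```bash
python3 rw.py 8
```

```text
w 50.714 +- 0.060 std 0.17 [-3.8 -6.5  9. ] [0.5032 0.222  0.0741] 24.675
```

Call:
step_arm([
  [0,0,0,0,0,0,5.02],
  [0,0,0,0,0,0,5.02],
])

```text
clock: 24.92
eef_pos: [0.5032, 0.222, 0.0741]
eef_rot: [-1.539, 0.371, -0.376]
ft_force: [-4.9, -7.1, 8.6]
grip_width: 0.0506
```

```bash
python3 rw.py 7
```

```text
w 50.671 +- 0.085 std 0.22 [-4.  -6.8  9.4] [0.5032 0.222  0.0741] 25.275
```

Call:
step_arm([
  [0,0,0,0,0,0,5.0],
  [0,0,0,0,0,0,5.0],
])

```text
clock: 25.52
eef_pos: [0.5032, 0.222, 0.0742]
eef_rot: [-1.538, 0.371, -0.376]
ft_force: [-5.7, -7.4, 8.8]
grip_width: 0.0504
```

```bash
python3 rw.py 8
```

```text
w 50.323 +- 0.113 std 0.32 [-4.5 -6.5  9.1] [0.5032 0.222  0.0742] 25.925
```

Call:
step_arm([
  [0,0,0,0,0,0,4.98],
  [0,0,0,0,0,0,4.98],
])

```text
clock: 26.18
eef_pos: [0.5033, 0.2221, 0.0742]
eef_rot: [-1.538, 0.371, -0.376]
ft_force: [-4.2, -7.1, 9.6]
grip_width: 0.0505
```

```bash
python3 rw.py 10
```

```text
w 50.252 +- 0.063 std 0.20 [-4.6 -7.1  9.2] [0.5033 0.2221 0.0742] 26.675
```

Call:
step_arm([
  [0,0,0,0,0,0,4.96],
  [0,0,0,0,0,0,4.96],
])

```text
clock: 26.92
eef_pos: [0.5033, 0.2221, 0.0743]
eef_rot: [-1.538, 0.37, -0.376]
ft_force: [-3.2, -6.8, 8.4]
grip_width: 0.0499
```

```bash
python3 rw.py 10
```

```text
w 50.024 +- 0.070 std 0.22 [-4.5 -6.9  9.9] [0.5033 0.2221 0.0743] 27.425
```

Call:
step_arm([
  [0,0,0,0,0,0,4.94],
  [0,0,0,0,0,0,4.94],
])

```text
clock: 27.68
eef_pos: [0.5034, 0.2222, 0.0743]
eef_rot: [-1.538, 0.37, -0.376]
ft_force: [-3.7, -6.8, 9.6]
grip_width: 0.0499
```

```bash
python3 rw.py 12
```

```text
w 49.906 +- 0.052 std 0.18 [-4.1 -6.6  9.7] [0.5034 0.2222 0.0743] 28.275
```

Call:
step_arm([
  [0,0,0,0,0,0,4.92],
  [0,0,0,0,0,0,4.92],
])

```text
clock: 28.52
eef_pos: [0.5035, 0.2222, 0.0744]
eef_rot: [-1.538, 0.37, -0.376]
ft_force: [-4.5, -5.7, 10.0]
grip_width: 0.0499
```

```bash
python3 rw.py 12
python3 - <<'E'
from h import *
s=env.sense();im,d=env.get_image("wrist");c=cam("wrist",s);np.savez("w7.npz",im=im,d=d,K=c[0],E=c[2])
cv2.imwrite("pics/w7.png",cv2.cvtColor(cv2.resize(im[120:300,300:512],None,fx=3.5,fy=3.3,interpolation=2),4))
E
```

```text
w 49.897 +- 0.055 std 0.19 [-4.2 -6.8  9.9] [0.5034 0.2223 0.0744] 29.125
```

View pics/w7.png

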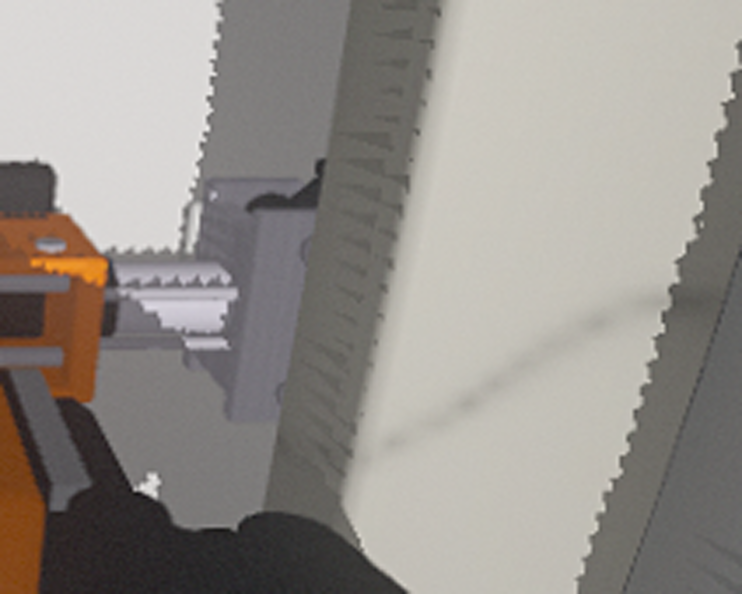

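Call:
step_arm([
  [0,-0.03,0,0,0,0,4.92],
  [0,-0.05,-0.3,0,0,0,4.92],
  [0,-0.05,-0.8,0,0,0,4.92],
  [0,-0.05,-1.6,0,0,0,4.92],
  [0,-0.05,-2.4,0,0,0,4.92],
  [0,-0.05,-3.2,0,0,0,4.92],
  [0,-0.05,-4.0,0,0,0,4.92],
  [0,-0.05,-4.8,0,0,0,4.92],
  [0,-0.05,-5.4,0,0,0,4.92],
  [0,-0.05,-5.8,0,0,0,4.92],
  [0,-0.05,-6,0,0,0,4.92],
  [0,-0.05,-6,0,0,0,4.92],
])

```text
clock: 30.68
eef_pos: [0.4763, 0.1701, 0.0744]
eef_rot: [-1.535, 0.369, -0.376]
ft_force: [1.2, 3.1, 4.9]
grip_width: 0.0497
```

```bash
python3 rp.py
python3 - <<'E'
from h import *
z=np.load("last.npz");im=z["im"];c=(z["K"],-0.05904068,z["E"])
hsv=cv2.cvtColor(im,cv2.COLOR_RGB2HSV)
m=((hsv[...,0]>140)&(hsv[...,0]<178)&(hsv[...,1]>18)&(hsv[...,2]>90))
n,l,st,ce=cv2.connectedComponentsWithStats(m.astype(np.uint8))
for i in range(1,n):
    if st[i,4]>30: print(st[i],ce[i].round(0))
E
```

```text
yaw 1.0954 [ 0.0035 -1.      0.0043] [0.4763 0.1701 0.0744] [1.2 3.1 4.9] 0.0497 30.675
tops rear x [-0.024  -0.0083] y [-0.0131  0.0128]
tops front x [0.0146 0.0254] y [-0.0109  0.0101]
frame rear x [-0.01   -0.0004] y [-0.0177  0.0155]
frame front x [0.0018 0.0519] y [-0.0164  0.0156]
rel yaw 0.002
foot left edge [0.0174 0.0258] ->lat -0.0002
[ 398  183   37   54 1634] [416. 210.]
[444 186  19  50 415] [455. 211.]
```

Call:
step_arm([
  [0,0,-0.3,0,0,0,4.92],
  [0,0,-0.9,0,0,0,4.92],
  [0,0,-1.8,0,0,0,4.92],
  [0,0,-2.7,0,0,0,4.92],
  [0,0,-3.6,0,0,0,4.92],
  [0,0,-4.5,0,0,0,4.92],
  [0,0,-5.4,0,0,0,4.92],
  [0,0,-6.3,0,0,0,4.92],
  [0,0,-7.2,0,0,0,4.92],
  [0,0,-7.7,0,0,0,4.92],
  [0,0,-8,0,0,0,4.92],
  [0,0,-8,0,0,0,4.92],
])

```text
clock: 32.22
eef_pos: [0.4397, 0.0988, 0.0744]
eef_rot: [-1.535, 0.369, -0.377]
ft_force: [2.9, 2.4, 7.1]
grip_width: 0.0494
```

```bash
cat > vm.py <<'E'
from h import *
def vial():
    z=np.load("last.npz");im=z["im"];c=(z["K"],-0.05904068,z["E"]);P=cloud(c,z["d"])
    hsv=cv2.cvtColor(im,cv2.COLOR_RGB2HSV)
    m=((hsv[...,0]>140)&(hsv[...,0]<178)&(hsv[...,1]>18)&(hsv[...,2]>90)&(P[...,2]>-.01)&(P[...,2]<.09))
    m=cv2.morphologyEx(m.astype(np.uint8),cv2.MORPH_CLOSE,np.ones((5,5)))
    n,l,st,ce=cv2.connectedComponentsWithStats(m)
    for i in range(1,n):
        if st[i,4]>100:
            ys,xs=np.where(l==i);w=np.array([onplane(c,a,b,.03)[:2] for a,b in zip(xs,ys)]).astype(np.float32);r=cv2.minAreaRect(w)
            print("pink",st[i],"rect",np.round(r[0],4),np.round(r[1],4),round(r[2],1),"med xyz",np.median(P[l==i],0).round(4),"maxz",np.percentile(P[l==i][:,2],95).round(3))
            print(" corners",cv2.boxPoints(r).round(3).tolist())
vial()
E
python3 rp.py; python3 vm.py
```

```text
yaw 1.0952 [ 0.0039 -1.      0.004 ] [0.4397 0.0988 0.0744] [2.9 2.4 7.1] 0.0494 32.225
tops rear x [-0.024  -0.0083] y [-0.0127  0.0129]
tops front x [0.0146 0.0253] y [-0.0109  0.0101]
frame rear x [-0.01   -0.0004] y [-0.0178  0.0155]
frame front x [0.0018 0.052 ] y [-0.0165  0.0155]
rel yaw 0.001
foot left edge [0.0256 0.0257] ->lat -0.0003
pink [ 398  183   37   54 1650] rect [0.4959 0.2096] [0.0285 0.0432] 63.9 med xyz [0.4912 0.2061 0.0369] maxz 0.044
 corners [[0.4699999988079071, 0.20600000023841858], [0.5090000033378601, 0.18700000643730164], [0.5220000147819519, 0.21299999952316284], [0.4830000102519989, 0.23199999332427979]]
pink [445 186  19  50 425] rect [0.5087 0.2354] [0.0143 0.0422] 76.0 med xyz [0.5011 0.2314 0.0414] maxz 0.044
 corners [[0.4869999885559082, 0.23399999737739563], [0.527999997138977, 0.22300000488758087], [0.531000018119812, 0.2370000034570694], [0.49000000953674316, 0.24699999392032623]]
```

Call:
step_arm([
  [0,0,-0.8,0,0,0,4.92],
  [0,0,-1.6,0,0,0,4.92],
  [0,0,-2,0,0,0,4.92],
  [0,0,-2,0,0,0,5.0],
  [0,0,-2,0,0,0,5.1],
  [0,0,-2,0,0,0,5.3],
  [0,0,-2,0,0,0,5.5],
  [0,0,-2,0,0,0,5.7],
  [0,0,-2,0,0,0,5.9],
  [0,0,-2,0,0,0,5.94],
  [0,0,-2,0,0,0,5.94],
])

```text
clock: 33.65
eef_pos: [0.4288, 0.0802, 0.0723]
eef_rot: [-1.539, 0.373, -0.373]
ft_force: [0.2, 1.4, -2.2]
grip_width: 0.0596
```

```bash
python3 rp.py; python3 vm.py
```

```text
yaw 1.0952 [-0.e+00 -1.e+00 -6.e-04] [0.4288 0.0802 0.0723] [ 0.2  1.4 -2.2] 0.0596 33.65
tops rear x [-0.0283 -0.0128] y [-0.0132  0.0129]
tops front x [0.0188 0.0294] y [-0.0105  0.0101]
frame rear x [-0.0144 -0.0005] y [-0.018   0.0157]
frame front x [0.0016 0.0472] y [-0.0169  0.0157]
rel yaw 0.001
foot left edge [0.0226 0.0261] ->lat 0.0001
pink [ 396  186   71   54 2369] rect [0.4901 0.199 ] [0.0568 0.0428] 63.2 med xyz [0.4832 0.1892 0.0365] maxz 0.044
 corners [[0.4580000042915344, 0.18299999833106995], [0.4959999918937683, 0.164000004529953], [0.5220000147819519, 0.2150000035762787], [0.48399999737739563, 0.23399999737739563]]
pink [236 227  43   5 114] rect [0.4413 0.0773] [0.0311 0.0033] 62.7 med xyz [0.4387 0.0776 0.0348] maxz 0.036
 corners [[0.43299999833106995, 0.06400000303983688], [0.4359999895095825, 0.06300000101327896], [0.44999998807907104, 0.09000000357627869], [0.44699999690055847, 0.09200000017881393]]
```

Call:
step_arm([
  [0,-0.05,-0.4,0,0,0,5.94],
  [0,-0.1,-1.2,0,0,0,5.94],
  [0,-0.1,-2.2,0,0,0,5.94],
  [0,-0.1,-3.2,0,0,0,5.94],
  [0,-0.1,-4.2,0,0,0,5.94],
  [0,-0.1,-5.2,0,0,0,5.94],
  [0,-0.1,-6.2,0,0,0,5.94],
  [0,-0.1,-7.2,0,0,0,5.94],
  [0,-0.1,-8.2,0,0,0,5.94],
  [0,-0.1,-9,0,0,0,5.94],
  [0,0,-9,0,0,0,5.94],
  [0,0,-9,0,0,0,5.94],
])

```text
clock: 35.2
eef_pos: [0.3882, 0.0004, 0.0729]
eef_rot: [-1.538, 0.372, -0.374]
ft_force: [0.6, -0.2, -4.6]
grip_width: 0.0591
```

```bash
python3 rp.py; python3 vm.py
```

```text
yaw 1.0952 [ 1.2e-03 -1.0e+00  5.0e-04] [0.3882 0.0004 0.0729] [ 0.6 -0.2 -4.6] 0.0591 35.2
tops rear x [-0.0281 -0.0129] y [-0.0132  0.0129]
tops front x [0.0188 0.0294] y [-0.0106  0.0101]
frame rear x [-0.0143 -0.0005] y [-0.018   0.0156]
frame front x [0.0016 0.0472] y [-0.017   0.0157]
rel yaw 0.0
foot left edge [0.0283 0.0262] ->lat 0.0002
pink [493 186  19  49 698] rect [0.4776 0.1709] [0.0151 0.0425] 80.7 med xyz [0.4865 0.182  0.017 ] maxz 0.026
 corners [[0.45500001311302185, 0.16699999570846558], [0.4970000088214874, 0.1599999964237213], [0.5, 0.17499999701976776], [0.4580000042915344, 0.18199999630451202]]
```

Call:
step_arm([
  [0,0.1,0,0,0,0,5.94],
  [0,0.15,0,0,0,0,5.94],
  [0,0.15,0,0,0,0,6.0],
  [0,0.15,0,0,0,0,6.1],
  [0,0.15,0,0,0,0,6.6],
  [0,0.15,0,0,0,0,7.4],
  [0,0.15,0,0,0,0,8.5],
  [0,0.15,0,0,0,0,8.5],
  [0,-3,0,0,0,0,8.5],
  [0,-8,0,0,0,0,8.5],
  [0,-13,0,0,0,0,8.5],
  [0,-16,0,0,0,0,8.5],
])

```text
clock: 36.75
eef_pos: [0.3884, 0.0003, 0.2357]
eef_rot: [-1.538, 0.369, -0.377]
ft_force: [-0.7, 0.4, 0.5]
grip_width: 0.085
```

```bash
python3 rp.py; python3 vm.py
python3 - <<'E'
from h import *
# tray with arm clear
im,d=env.get_image("top");c=cam("top");P=cloud(c,d);np.savez("top2.npz",im=im,d=d)
t=(abs(im.astype(int)-100).max(2)<32);t[:195]=0;t[242:]=0;t[:,:312]=0;t[:,376:]=0
n,l,st,ce=cv2.connectedComponentsWithStats(t.astype(np.uint8));k=1+np.argmax(st[1:,4]);print(st[k])
ys,xs=np.where(l==k)
for h in(0.,.004,.024):
    w=np.array([onplane(c,a,b,h)[:2] for a,b in zip(xs,ys)]).astype(np.float32);print(h,cv2.minAreaRect(w))
print(np.median(P[l==k],0))
E
```

```text
yaw 1.0953 [ 0.0045 -1.      0.0016] [3.884e-01 3.000e-04 2.357e-01] [-0.7  0.4  0.5] 0.085 36.75
tops rear x [-0.0291 -0.0127] y [-0.0141  0.0123]
tops front x [0.0192 0.0304] y [-0.0121  0.0101]
frame rear x [-0.0143 -0.0009] y [-0.0174  0.0145]
frame front x [0.0016 0.0479] y [-0.0151  0.0146]
rel yaw 0.001
foot left edge [0.042  0.0249] ->lat -0.0011
pink [401 149  24  30 616] rect [0.4857 0.1875] [0.0315 0.042 ] 72.3 med xyz [0.4834 0.186  0.0356] maxz 0.044
 corners [[0.460999995470047, 0.17900000512599945], [0.5009999871253967, 0.16599999368190765], [0.5109999775886536, 0.19599999487400055], [0.47099998593330383, 0.20900000631809235]]
pink [430 149  10  30 136] rect [0.4989 0.2154] [0.0121 0.0404] 72.2 med xyz [0.4945 0.2114 0.0408] maxz 0.044
 corners [[0.4779999852180481, 0.2160000056028366], [0.515999972820282, 0.2029999941587448], [0.5199999809265137, 0.2150000035762787], [0.4819999933242798, 0.22699999809265137]]
[323 202  48  38 282]
0.0 ((0.43484917283058167, -0.4035128355026245), (0.1193547174334526, 0.17108222842216492), 6.806820869445801)
0.004 ((0.43476951122283936, -0.4024694561958313), (0.1189708560705185, 0.17053203284740448), 6.806821346282959)
0.024 ((0.43437111377716064, -0.3972522020339966), (0.1170516237616539, 0.1677810251712799), 6.806820869445801)
[ 0.4065463  -0.45816065  0.00585878]
```

Run:
```python
from h import *
s=env.sense();n=9
rows(s,[((.3884+.1086*min(1,i/8),.0003+.2117*min(1,i/8),.2357-.03*i/n),1.0953+1.575*i/n,0,8.5) for i in range(1,n+1)])
```

```text
[-0.09, 0.43, 2.95, -0.002, -0.175, 0.008, 8.5]
[-0.1, 0.78, 5.92, -0.002, -0.35, 0.008, 8.5]
[-0.1, 1.12, 8.89, -0.001, -0.525, 0.008, 8.5]
[-0.11, 1.46, 11.87, -0.0, -0.7, 0.008, 8.5]
[-0.12, 1.8, 14.84, 0.001, -0.875, 0.008, 8.5]
[-0.13, 2.14, 17.81, 0.001, -1.05, 0.008, 8.5]
[-0.13, 2.49, 20.78, 0.002, -1.225, 0.008, 8.5]
[-0.14, 2.83, 23.76, 0.003, -1.4, 0.008, 8.5]
[-0.14, 3.16, 23.76, 0.004, -1.575, 0.008, 8.5]
```

Call:
step_arm([
  [-0.09,0.43,2.95,0,-0.175,0.008,8.5],
  [-0.1,0.78,5.92,0,-0.35,0.008,8.5],
  [-0.1,1.12,8.89,0,-0.525,0.008,8.5],
  [-0.11,1.46,11.87,0,-0.7,0.008,8.5],
  [-0.12,1.8,14.84,0,-0.875,0.008,8.5],
  [-0.13,2.14,17.81,0,-1.05,0.008,8.5],
  [-0.13,2.49,20.78,0,-1.225,0.008,8.5],
  [-0.14,2.83,23.76,0,-1.4,0.008,8.5],
  [-0.14,3.16,23.76,0.004,-1.575,0.008,8.5],
  [-0.14,3.16,23.76,0.004,-1.575,0.008,8.5],
])

```text
clock: 38.1
eef_pos: [0.495, 0.2121, 0.1997]
eef_rot: [-1.392, -0.847, 0.86]
ft_force: [0.6, -0.4, 0.6]
grip_width: 0.0852
```

```bash
python3 - <<'E'
from h import *
s=env.sense();im,d=env.get_image("wrist");c=cam("wrist",s);np.savez("last.npz",im=im,d=d,K=c[0],E=c[2]);save("w9.png",im)
T=R.from_rotvec(s["eef_rot"]).as_matrix();print(np.arctan2(T[1,2],T[0,2]),T[2].round(4),s["eef_pos"].round(4),s["qpos"].round(2),s["clock"])
P=cloud(c,d);hsv=cv2.cvtColor(im,cv2.COLOR_RGB2HSV)
q=P[(P[...,2]>.03)&(P[...,2]<.05)&(np.hypot(P[...,0]-.497,P[...,1]-.212)<.055)]
v=np.linalg.svd(q[:,:2]-q[:,:2].mean(0),full_matrices=False)[2][0];v*=np.sign(v[1]);print("axis yaw",np.arctan2(v[1],v[0]),"n",len(q))
m0=np.median(q[:,:2],0);u=(q[:,:2]-m0)@v;w=(q[:,:2]-m0)@[-v[1],v[0]]
a,b=np.percentile(u,[1,99]);wl,wh=np.percentile(w,[2,98]);print("len",b-a,"wid",wh-wl,"base end",m0+v*a,"cap end",m0+v*b,"mid lat shift",(wl+wh)/2, "grasp pt",m0+v*(a+.036)+np.array([-v[1],v[0]])*(wl+wh)/2)
print("zmax",np.percentile(q[:,2],98))
E
python3 vm.py
```

```text
2.6689683601878733 [-0.0043 -1.      0.0082] [0.495  0.2121 0.1997] [ 0.33  0.11  1.4   0.    1.64 -2.33] 38.1
axis yaw 1.0943551456351885 n 1921
len 0.07516396186914143 wid 0.03856482154269143 base end [0.48662006 0.18215132] cap end [0.52109173 0.24894447] mid lat shift 0.0017663245273153803 grasp pt [0.50156075 0.21495217]
zmax 0.044316406414699396
pink [232 144  35  15 458] rect [0.4883 0.189 ] [0.0161 0.039 ] 62.9 med xyz [0.4871 0.187  0.0403] maxz 0.044
 corners [[0.46700000762939453, 0.19099999964237213], [0.5019999742507935, 0.17299999296665192], [0.5090000033378601, 0.18700000643730164], [0.4749999940395355, 0.20499999821186066]]
pink [233 168  34  10 230] rect [0.4995 0.2121] [0.0105 0.0387] 64.7 med xyz [0.4983 0.2105 0.0413] maxz 0.044
 corners [[0.47999998927116394, 0.2160000056028366], [0.5149999856948853, 0.19900000095367432], [0.5189999938011169, 0.20900000631809235], [0.48399999737739563, 0.22499999403953552]]
```

View pics/w9.png

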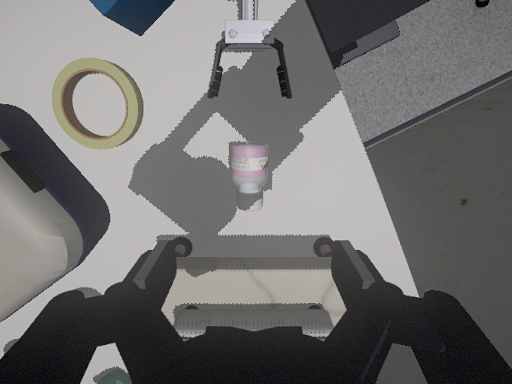

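Run:
```python
from h import *
rows(env.sense(),[((.500,.2125,.15),2.665,0,8.5),((.500,.2125,.09),2.665,0,8.5),((.500,.2125,.04),2.665,0,8.5),((.500,.2125,.003),2.665,0,8.5)])
```

```text
[0.29, 5.02, -0.45, -0.008, 0.002, -0.004, 8.5]
[0.31, 11.02, -0.49, -0.008, 0.002, -0.004, 8.5]
[0.33, 16.02, -0.53, -0.008, 0.002, -0.004, 8.5]
[0.34, 19.72, -0.56, -0.008, 0.002, -0.004, 8.5]
```

Call:
step_arm([
  [0.29,5,-0.45,-0.008,0.002,-0.004,8.5],
  [0.31,11,-0.49,-0.008,0.002,-0.004,8.5],
  [0.33,16,-0.53,-0.008,0.002,-0.004,8.5],
  [0.34,18.5,-0.56,-0.008,0.002,-0.004,8.5],
  [0.34,19.7,-0.56,-0.008,0.002,-0.004,8.5],
  [0.34,19.7,-0.56,-0.008,0.002,-0.004,8.5],
  [0.34,19.7,-0.56,-0.008,0.002,-0.004,7],
  [0.34,19.7,-0.56,-0.008,0.002,-0.004,5.5],
  [0.34,19.7,-0.56,-0.008,0.002,-0.004,4.8],
  [0.34,19.7,-0.56,-0.008,0.002,-0.004,4.4],
  [0.34,19.7,-0.56,-0.008,0.002,-0.004,4.3],
  [0.34,19.7,-0.56,-0.008,0.002,-0.004,4.3],
])

```text
clock: 39.65
eef_pos: [0.501, 0.213, 0.005]
eef_rot: [-1.397, -0.857, 0.851]
ft_force: [-1.9, -0.5, 5.6]
grip_width: 0.0438
```

Call:
step_arm([
  [0,0,0,0,0,0,4.3],
  [0,0,0,0,0,0,4.3],
  [0,-1,0,0,0,0,4.3],
  [0,-3,0,0,0,0,4.3],
  [0,-7,0,0,0,0,4.3],
  [0,-11,0,0,0,0,4.3],
  [0,-15,0,0,0,0,4.3],
  [0,-19,0,0,0,0,4.3],
  [0,-21,0,0,0,0,4.3],
  [0,-21,0,0,0,0,4.3],
])

```text
clock: 40.9
eef_pos: [0.5008, 0.2128, 0.2162]
eef_rot: [-1.398, -0.859, 0.849]
ft_force: [0.9, -0.6, -1.8]
grip_width: 0.0437
```

Run:
```python
from h import *
s=env.sense();a=np.array([.5008,.2128]);b=np.array([.4345,-.402]);n=12
rows(s,[((*(a+(b-a)*(0.5-0.5*np.cos(np.pi*i/(n+1)))),.216),2.6606-.175*i,0,4.3) for i in range(1,n+1)])
```

```text
[-0.84, 0.02, -0.32, 0.004, 0.183, 0.005, 4.3]
[-3.31, 0.01, -1.26, 0.003, 0.358, 0.005, 4.3]
[-7.26, 0.0, -2.78, 0.003, 0.533, 0.005, 4.3]
[-12.47, -0.01, -4.78, 0.002, 0.708, 0.006, 4.3]
[-18.64, -0.03, -7.14, 0.002, 0.883, 0.006, 4.3]
[-25.39, -0.05, -9.73, 0.001, 1.058, 0.006, 4.3]
[-32.35, -0.07, -12.4, 0.001, 1.233, 0.006, 4.3]
[-39.11, -0.09, -14.99, 0.0, 1.408, 0.007, 4.3]
[-45.27, -0.1, -17.35, -0.0, 1.583, 0.007, 4.3]
[-50.48, -0.12, -19.34, -0.001, 1.758, 0.007, 4.3]
[-54.44, -0.13, -20.86, -0.001, 1.933, 0.007, 4.3]
[-56.91, -0.14, -21.8, -0.002, 2.108, 0.007, 4.3]
```

Call:
step_arm([
  [-0.84,0,-0.32,0,0.183,0,4.3],
  [-3.31,0,-1.26,0,0.358,0,4.3],
  [-7.26,0,-2.78,0,0.533,0,4.3],
  [-12.47,0,-4.78,0,0.708,0,4.3],
  [-18.64,0,-7.14,0,0.883,0,4.3],
  [-24.6,0,-9.5,0,1.058,0,4.3],
  [-30.4,0,-11.7,0,1.233,0,4.3],
  [-36.2,0,-13.9,0,1.408,0,4.3],
  [-42,0,-16.1,0,1.583,0,4.3],
  [-47.5,0,-18.3,0,1.758,0,4.3],
  [-52.5,0,-20.2,0,1.933,0,4.3],
  [-56.9,0,-21.8,0,2.108,0,4.3],
])

```text
clock: 42.4
eef_pos: [0.4338, -0.3948, 0.2115]
eef_rot: [-1.419, 0.793, -0.791]
ft_force: [1.2, 0.4, -1.6]
grip_width: 0.0437
```

Run:
```python
from h import *
s=env.sense();T=R.from_rotvec(s["eef_rot"]).as_matrix();y=np.arctan2(T[1,2],T[0,2]);print(y,s["eef_pos"],s["grip_width"])
p=(.4345,-.402,.216)
rows(s,[(p,y-.15,0,4.3),(p,y-.3,0,4.3),(p,.119,0,4.3)])
```

```text
0.5535239843394301 [ 0.43378615 -0.39477956  0.21151866] 0.04374835530108267
[0.65, -0.45, -0.32, -0.002, 0.15, -0.003, 4.3]
[0.65, -0.45, -0.32, -0.001, 0.3, -0.003, 4.3]
[0.65, -0.45, -0.32, -0.001, 0.435, -0.003, 4.3]
```

Call:
step_arm([
  [0.65,-0.4,-0.32,0,0.15,0,4.3],
  [0.65,-0.4,-0.32,0,0.3,0,4.3],
  [0.65,-0.4,-0.32,0,0.435,0,4.3],
  [0.65,-0.4,-0.32,0,0.435,0,4.3],
])

```text
clock: 42.9
eef_pos: [0.4352, -0.4, 0.2159]
eef_rot: [-1.264, 1.117, -1.114]
ft_force: [-0.1, -0.2, -2.5]
grip_width: 0.0435
```

Run:
```python
from h import *
s=env.sense();im,d=env.get_image("wrist");c=cam("wrist",s);np.savez("last.npz",im=im,d=d,K=c[0],E=c[2]);save("w10.png",im)
T=R.from_rotvec(s["eef_rot"]).as_matrix();print(np.arctan2(T[1,2],T[0,2]),T[2].round(4),s["eef_pos"].round(4),s["clock"])
P=cloud(c,d);hsv=cv2.cvtColor(im,cv2.COLOR_RGB2HSV)
box=(abs(P[...,0]-.434)<.12)&(abs(P[...,1]+.40)<.14)
r=P[box&(P[...,2]>.018)&(P[...,2]<.03)][:,:2].astype(np.float32);print("rim",len(r),cv2.minAreaRect(r),r.min(0),r.max(0))
g=P[box&(hsv[...,1]<60)&(hsv[...,2]<150)&(hsv[...,2]>50)&(P[...,2]<.03)&(P[...,2]>-.01)];print("grey",len(g),cv2.minAreaRect(g[:,:2].astype(np.float32)),np.percentile(g,[1,99],axis=0).round(3).tolist())
m=(hsv[...,0]>140)&(hsv[...,0]<178)&(hsv[...,1]>25)&(hsv[...,2]>60);q=P[m&(P[...,2]>.12)];L=(q-s["eef_pos"])@T;print("pink held",len(q),np.percentile(L,[3,50,97],axis=0).round(4).tolist() if len(q) else "")
```

```text
0.12634469400631554 [-2.8e-03 -1.0e+00  7.0e-04] [ 0.4352 -0.4     0.2159] 42.9
rim 1270 ((0.45826083421707153, -0.4049089848995209), (0.16932743787765503, 0.1881648153066635), 6.747941017150879) [ 0.36371323 -0.48952496] [ 0.5533766  -0.30774784]
grey 14997 ((0.4557543992996216, -0.3902714252471924), (0.1965562254190445, 0.26082643866539), 0.12664254009723663) [[0.363, -0.476, -0.003], [0.552, -0.262, 0.024]]
pink held 3444 [[-0.0354, -0.0388, -0.0166], [-0.0285, -0.0347, -0.0001], [-0.0026, -0.0221, 0.0188]]
```

Call:
step_arm([
  [0,4,-0.15,0,0,0,4.3],
  [0,9,-0.15,0,0,0,4.3],
  [0,14,-0.15,0,0,0,4.3],
  [0,17.5,-0.15,0,0,0,4.3],
  [0,19.3,-0.15,0,0,0,4.3],
  [0,20.2,-0.15,0,0,0,4.3],
  [0,20.5,-0.15,0,0,0,4.3],
  [0,20.5,-0.15,0,0,0,4.3],
])

```text
clock: 43.95
eef_pos: [0.4351, -0.4009, 0.0139]
eef_rot: [-1.264, 1.113, -1.119]
ft_force: [-0.7, 0.2, -0.6]
grip_width: 0.0439
```

Call:
step_arm([
  [0,0,0,0,0,0,4.3],
  [0,0.1,0,0,0,0,4.3],
  [0,0.1,0,0,0,0,4.3],
])

```text
clock: 44.32
eef_pos: [0.4347, -0.4004, 0.0119]
eef_rot: [-1.264, 1.115, -1.117]
ft_force: [-0.0, -0.3, -0.5]
grip_width: 0.0436
```

Call:
step_arm([
  [0,0.1,0,0,0,0,4.3],
  [0,0.15,0,0,0,0,4.3],
  [0,0.15,0,0,0,0,4.3],
])

```text
clock: 44.7
eef_pos: [0.4346, -0.4003, 0.0101]
eef_rot: [-1.264, 1.115, -1.117]
ft_force: [0.7, 1.2, -1.3]
grip_width: 0.0434
```

Call:
step_arm([
  [0,0.1,0,0,0,0,4.3],
  [0,0.15,0,0,0,0,4.3],
  [0,0.15,0,0,0,0,4.3],
  [0,0.15,0,0,0,0,4.3],
])

```text
clock: 45.2
eef_pos: [0.4347, -0.4004, 0.009]
eef_rot: [-1.264, 1.115, -1.117]
ft_force: [-2.3, 2.4, 3.6]
grip_width: 0.0433
```

Contact (+3.6 N). Release gently, then rise.

Call:
step_arm([
  [0,0,0,0,0,0,4.4],
  [0,0,0,0,0,0,4.6],
  [0,0,0,0,0,0,5.0],
  [0,0,0,0,0,0,5.6],
  [0,0,0,0,0,0,5.8],
  [0,0,0,0,0,0,5.8],
  [0,-2,0,0,0,0,5.8],
  [0,-6,0,0,0,0,5.8],
  [0,-11,0,0,0,0,5.8],
  [0,-16,0,0,0,0,5.8],
  [0,-20,0,0,0,0,5.8],
  [0,-20,0,0,0,0,5.8],
])

```text
clock: 46.7
eef_pos: [0.4353, -0.4017, 0.2151]
eef_rot: [-1.264, 1.107, -1.125]
ft_force: [-1.0, -0.1, -0.2]
grip_width: 0.0583
```

Run:
```python
from h import *
s=env.sense();im,d=env.get_image("wrist");c=cam("wrist",s);save("w11.png",im)
P=cloud(c,d);hsv=cv2.cvtColor(im,cv2.COLOR_RGB2HSV);print(s["eef_pos"].round(3),s["clock"],s["ft_force"].round(1))
m=(hsv[...,0]>140)&(hsv[...,0]<178)&(hsv[...,1]>25)&(hsv[...,2]>60)&(P[...,2]<.09);q=P[m];print("pink",len(q),np.percentile(q,[2,50,98],axis=0).round(3).tolist())
b=(np.hypot(P[...,0]-.434,P[...,1]+.4)<.06)&(P[...,2]>.032);q=P[b];print("vial top pts",len(q),np.percentile(q,[2,50,98],axis=0).round(3).tolist())
# reacher from the top camera
im,d=env.get_image("top");c=cam("top");P=cloud(c,d);hsv=cv2.cvtColor(im,cv2.COLOR_RGB2HSV)
o=(hsv[...,0]<14)&(hsv[...,1]>150)&(hsv[...,2]>100)&(abs(P[...,0]-.39)<.06)&(abs(P[...,1])<.07);q=P[o&(P[...,2]>.105)];print("reacher tops",len(q),np.percentile(q,[5,50,95],axis=0).round(3).tolist() if len(q) else "")
```

```text
[ 0.435 -0.402  0.215] 46.7 [-1.  -0.1 -0.2]
pink 560 [[0.414, -0.4, 0.027], [0.433, -0.376, 0.045], [0.453, -0.366, 0.048]]
vial top pts 35028 [[0.376, -0.417, 0.041], [0.433, -0.39, 0.29], [0.49, -0.379, 0.312]]
reacher tops 43 [[0.371, -0.029, 0.115], [0.391, -0.013, 0.119], [0.409, 0.023, 0.122]]
```

Run:
```python
from plant import env
print(env.close_job())
```

```text
the job is handed in; nothing more can be done
None
```

The vial is lying in the grey tray and the reacher is standing on the bench with its trigger released. I handed the job in at about 47 s of the 72 s limit; no verdict was reported.

**What I did:** I carried the open reacher in under the slab by its handle and squeezed by feel, stopping when the finger opening no longer followed the command. I then drew the vial out until its base was about 11–13 cm past the slab's edge. After opening the jaws I backed the reacher off and set it down, then laid the vial in the tray with the gripper.

**Last checks:**
- **Vial:** it lies on its side near the tray's centre, base near y = -0.366 and top of the glass about 48 mm above the bench, as expected on the tray floor. The cap end was worked out from the vial's length, not measured.
- **Reacher:** its handle tops are at about 118 mm, which fits upright and released. I did not read the trigger position itself.
- **Robot:** clear of everything, with wrist force near zero.

**What did not go smoothly or stayed uncertain:**
- **First turn:** the reacher tipped sideways by about 0.08 rad while I was turning it on the bench. I let it settle flat, re-gripped it and carried it clear of the bench instead.
- **Squeeze force:** I estimated about 28 N on the handle, roughly 5 N per jaw, from noisy finger-opening readings. The uncertainty is several newtons. The vial came out held, but the force on each jaw was not measured.
- **Other items:** I did not re-measure the green vial, blue-lidded pot, timer or tape roll at the end.

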